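# Lock the imaging carrier by feel and load its chambers

## Task

First lock the imaging carrier for loading: take the red-handled pin from its grey block, put it down through the slot of the blue housing, sweep it along the hidden face inside until it finds the hole, and leave it there fully home. Then slide every glass counting chamber that is there, long way in, under the spring clip of a lane of its own, over the low sill up to the stop, so that it snaps down flat in its pocket. When all are in, unlock the carrier by putting the pin back upright in its block, then press the green button to start the imager and let it go; do not disturb the cover slip box or the blue marker that lie near the chambers.

Things in the scene. Friction and masses are not known exactly. Their poses are not given: they have to be found in the camera images.
- carrier: fixed aluminium plate 160 (x) x 290 (y) x 12 mm with three lanes side by side (72 mm apart, open to -x) and at its -y end the blue lock housing, 156 (x) x 44 (y) mm, top 56 mm above the table; origin on the table, lanes at y = +92, +20, -52 mm, slot at y = -130 mm
- lane0 (a point): left lane: point on the pocket's floor, 12 mm above the table; carrier axes (x into the lane). Along x: black sill 24 mm wide and 3 mm high from -53 to -41 mm, pocket to the 11 mm high stops at +40 mm, side rails 4 mm high and 40 mm apart from 12 to 40 mm. Chamber home: centre at x = +2 to -3 mm
- lane1 (a point): middle lane, the same
- lane2 (a point): right lane, the same
- clip0 (a joint): spring clip of lane 0, angle raised (rad): 0 when empty, 0.04 on a seated chamber. Steel strip 12 mm wide hinged at lane x = +62 mm; its bead, at x = +16 mm, rests 3 mm above the floor, its front lip slopes up to 15 mm above the floor at x = -10 mm: a chamber held 4 to 6 mm above the floor and slid to +x lifts it. Polished; presses with 1 to 2 N
- clip1 (a joint): the same in lane 1
- clip2 (a joint): the same in lane 2
- slot (a point): middle of the slot in the blue housing, at its top; axes as carrier. Slot 70 (x) x 16 (y) mm, under black dust lips without resistance. 26 mm below the top lies a flat hidden face with one hole 16 mm long (x), as wide as the slot, 18 mm deep (flat bottom 44 mm below the top), its centre within 20 mm of the slot's middle along x; it can only be felt
- pin: steel lock pin, 80 g, upright in the grey block: shank 12 mm thick and 62 mm long with chamfered foot, collar 24 mm wide from 62 to 68 mm, red square handle 18 x 18 mm (flats along own x and y) from 68 to 108 mm above the foot; origin: centre of the foot, z up along the pin
- park: fixed grey parking block 50 x 50 x 45 mm with a 14.5 mm through hole in which the pin stands on the table; origin under its centre
- chamber_a: glass counting chamber, a clear slab 35 (own x) x 76 (own y) x 5 (z) mm, 30 g, both ends alike, lying flat on the table; origin: centre of its underside. May be absent
- chamber_b: glass counting chamber, a clear slab 35 (own x) x 76 (own y) x 5 (z) mm, 30 g, both ends alike, lying flat on the table; origin: centre of its underside. May be absent
- chamber_c: glass counting chamber, a clear slab 35 (own x) x 76 (own y) x 5 (z) mm, 30 g, both ends alike, lying flat on the table; origin: centre of its underside. May be absent
- go (a joint): green push button, travel in m: 0 up, 0.006 fully down, which takes 5 N; springs back; it counts as pressed from 0.004
- go_top (a point): centre of the green button's top (28 mm wide); it is pressed straight down
- cover_box: small box of cover slips with teal lid, 30 x 30 x 13 mm, bystander; origin under its centre
- felt_marker: blue felt marker lying flat, 136 mm long along own y, 13 mm wide, 15 mm high, bystander

How it is judged (in metres and radians):
On the way, in this order (a step that is already met when the one before it is completed fails the run):
1. the pin is home in the hidden hole (z of pin in the frame of slot below -0.038 m and x of pin in the frame of slot between -0.035 and 0.035 m and y of pin in the frame of slot between -0.006 and 0.006 m and angle between pin's own z axis and vertical below 0.25 rad), for 0.2 s.
2. every chamber present is snapped down in a lane, the pin still home (all of step 1 and ((x of chamber_a in the frame of lane0 between -0.0055 and 0.0045 m and y of chamber_a in the frame of lane0 between -0.0045 and 0.0045 m and z of chamber_a in the frame of lane0 between -0.003 and 0.0018 m and angle between the y axis of chamber_a and the x axis of lane0, either way round below 0.15 rad) or (x of chamber_a in the frame of lane1 between -0.0055 and 0.0045 m and y of chamber_a in the frame of lane1 between -0.0045 and 0.0045 m and z of chamber_a in the frame of lane1 between -0.003 and 0.0018 m and angle between the y axis of chamber_a and the x axis of lane1, either way round below 0.15 rad) or (x of chamber_a in the frame of lane2 between -0.0055 and 0.0045 m and y of chamber_a in the frame of lane2 between -0.0045 and 0.0045 m and z of chamber_a in the frame of lane2 between -0.003 and 0.0018 m and angle between the y axis of chamber_a and the x axis of lane2, either way round below 0.15 rad)) and ((x of chamber_b in the frame of lane0 between -0.0055 and 0.0045 m and y of chamber_b in the frame of lane0 between -0.0045 and 0.0045 m and z of chamber_b in the frame of lane0 between -0.003 and 0.0018 m and angle between the y axis of chamber_b and the x axis of lane0, either way round below 0.15 rad) or (x of chamber_b in the frame of lane1 between -0.0055 and 0.0045 m and y of chamber_b in the frame of lane1 between -0.0045 and 0.0045 m and z of chamber_b in the frame of lane1 between -0.003 and 0.0018 m and angle between the y axis of chamber_b and the x axis of lane1, either way round below 0.15 rad) or (x of chamber_b in the frame of lane2 between -0.0055 and 0.0045 m and y of chamber_b in the frame of lane2 between -0.0045 and 0.0045 m and z of chamber_b in the frame of lane2 between -0.003 and 0.0018 m and angle between the y axis of chamber_b and the x axis of lane2, either way round below 0.15 rad)) and ((x of chamber_c in the frame of lane0 between -0.0055 and 0.0045 m and y of chamber_c in the frame of lane0 between -0.0045 and 0.0045 m and z of chamber_c in the frame of lane0 between -0.003 and 0.0018 m and angle between the y axis of chamber_c and the x axis of lane0, either way round below 0.15 rad) or (x of chamber_c in the frame of lane1 between -0.0055 and 0.0045 m and y of chamber_c in the frame of lane1 between -0.0045 and 0.0045 m and z of chamber_c in the frame of lane1 between -0.003 and 0.0018 m and angle between the y axis of chamber_c and the x axis of lane1, either way round below 0.15 rad) or (x of chamber_c in the frame of lane2 between -0.0055 and 0.0045 m and y of chamber_c in the frame of lane2 between -0.0045 and 0.0045 m and z of chamber_c in the frame of lane2 between -0.003 and 0.0018 m and angle between the y axis of chamber_c and the x axis of lane2, either way round below 0.15 rad))), for 0.2 s.
3. the pin stands in its grey block again (horizontal distance between pin and park below 0.005 m and z of pin in the frame of park below 0.004 m and angle between pin's own z axis and vertical below 0.15 rad), for 0.2 s.
4. the green button is pressed (value of joint go above 0.004 m), for 0.05 s.
At the end, for the whole second after the job is handed in: each chamber present flat in a lane pocket (4.5 mm across, -5.5 to +4.5 mm along, under 1.8 mm off the floor, 0.15 rad); pin upright in its grey block (foot within 5 mm of its middle and 4 mm of the table, tilt under 0.15 rad); button up (under 2 mm); chambers and pin at rest (all of step 3 and ((x of chamber_a in the frame of lane0 between -0.0055 and 0.0045 m and y of chamber_a in the frame of lane0 between -0.0045 and 0.0045 m and z of chamber_a in the frame of lane0 between -0.003 and 0.0018 m and angle between the y axis of chamber_a and the x axis of lane0, either way round below 0.15 rad) or (x of chamber_a in the frame of lane1 between -0.0055 and 0.0045 m and y of chamber_a in the frame of lane1 between -0.0045 and 0.0045 m and z of chamber_a in the frame of lane1 between -0.003 and 0.0018 m and angle between the y axis of chamber_a and the x axis of lane1, either way round below 0.15 rad) or (x of chamber_a in the frame of lane2 between -0.0055 and 0.0045 m and y of chamber_a in the frame of lane2 between -0.0045 and 0.0045 m and z of chamber_a in the frame of lane2 between -0.003 and 0.0018 m and angle between the y axis of chamber_a and the x axis of lane2, either way round below 0.15 rad)) and ((x of chamber_b in the frame of lane0 between -0.0055 and 0.0045 m and y of chamber_b in the frame of lane0 between -0.0045 and 0.0045 m and z of chamber_b in the frame of lane0 between -0.003 and 0.0018 m and angle between the y axis of chamber_b and the x axis of lane0, either way round below 0.15 rad) or (x of chamber_b in the frame of lane1 between -0.0055 and 0.0045 m and y of chamber_b in the frame of lane1 between -0.0045 and 0.0045 m and z of chamber_b in the frame of lane1 between -0.003 and 0.0018 m and angle between the y axis of chamber_b and the x axis of lane1, either way round below 0.15 rad) or (x of chamber_b in the frame of lane2 between -0.0055 and 0.0045 m and y of chamber_b in the frame of lane2 between -0.0045 and 0.0045 m and z of chamber_b in the frame of lane2 between -0.003 and 0.0018 m and angle between the y axis of chamber_b and the x axis of lane2, either way round below 0.15 rad)) and ((x of chamber_c in the frame of lane0 between -0.0055 and 0.0045 m and y of chamber_c in the frame of lane0 between -0.0045 and 0.0045 m and z of chamber_c in the frame of lane0 between -0.003 and 0.0018 m and angle between the y axis of chamber_c and the x axis of lane0, either way round below 0.15 rad) or (x of chamber_c in the frame of lane1 between -0.0055 and 0.0045 m and y of chamber_c in the frame of lane1 between -0.0045 and 0.0045 m and z of chamber_c in the frame of lane1 between -0.003 and 0.0018 m and angle between the y axis of chamber_c and the x axis of lane1, either way round below 0.15 rad) or (x of chamber_c in the frame of lane2 between -0.0055 and 0.0045 m and y of chamber_c in the frame of lane2 between -0.0045 and 0.0045 m and z of chamber_c in the frame of lane2 between -0.003 and 0.0018 m and angle between the y axis of chamber_c and the x axis of lane2, either way round below 0.15 rad)) and value of joint go below 0.002 m and linear speed of each of chamber_a, chamber_b, chamber_c, pin below 0.03 m/s); the robot touches nothing.
It fails at once if the cover slip box or the marker is pushed more than 3 cm (distance of any of cover_box, felt_marker from where it was at the start of the episode above 0.03 m).
Of chamber_a, chamber_b, chamber_c only 2 to 3 are there at a start; the rules pass over those that are not, and their reading is None.
At some moment in a run one of chamber_a, chamber_b, chamber_c may be knocked a few centimetres aside while the robot is not near it.
It also fails if it takes over 210 s, if anything falls off the work surface, if the arm or the gripper's body presses on something with over 40 N, if the wrist force passes 120 N, or if a joint passes its speed limit or range.

## Robot

A 6-joint arm with a two-finger parallel gripper is mounted at the origin on a cart in front of the work surface, level with it; the furniture and walls round the work are solid. World frame = base frame: x ahead of the robot, y to its left, z up, the work surface at z = 0. Lengths are in mm, angles in rad, forces in N, time in s.
With the tool pointing down it reaches from about 275 to 1000 mm from the base axis. Payload 8.4 kg.
Tool frame: the origin (TCP) lies between the finger pads; the fingertips stand 22 mm ahead of it and the grasp point (between the pads) lies 3 mm ahead of it (r.nose_length is the z of the fingertips in the tool frame, in mm); z points along the fingers, y is the line along which they close (so a half turn about z gives the same grasp; the last joint's range is limited). The gripper opens to 85 mm and grips with 20 to 120 N. Pads are 22 mm wide; open, the fingers measure 114 mm over their backs; the gripper's body (76 mm by 85 mm) begins 54 mm behind the grasp point. The pads swing forward as they close: fully open they stand 13 mm farther back than shut.
Start: joints at [1.183, 0.353, 1.633, -0, 1.155, -0.002], TCP at [235.187, 579.064, 253.281] pointing down, gripper open.
Joint ranges: [-2.63, 2.63], [-0.92, 2.1], [0.06, 2.66], [-1.3, 4.44], [0, 2.69], [-3.02, 3.02]. Speed limits (rad/s): [2.22, 2.22, 2.79, 3.14, 3.14, 3.14].

## Interface

Orientations are given as [roll, pitch, yaw] about the fixed x, y, z axes, in that order (R = Rz(yaw) Ry(pitch) Rx(roll)).
In Python, from rig import r gives the robot as it stands.
- The arm moves only by the shell command python3 steer.py 'ROWS' [FORCE]. ROWS is 1 to 5 rows, parted by semicolons, with the numbers parted by spaces; each row has 7 numbers: a rotation vector rx, ry, rz in units of 0.05 rad, then dx, dy, dz in m, then the opening from 0.0 (shut) to 1.0 (fully open); each row shifts and turns the commanded pose from where the row before left it, along the tool's axes as they then stand; what a row does not reach is not made up. A row lasts 1/12 s, in which the tool goes at most 41.7 mm and 0.125 rad, less where a joint would pass 70% of its speed; a pose out of reach is approached as far as the arm can. The fingers move at their own pace and stop on an object; FORCE is the grip in N (left out, the last holds). Time passes only in rows, so rows that do not move let the fingers close. It prints the time, the measured TCP pose, the force, the opening and the grip force at its end. Input that does not fit is refused with a message, and nothing moves.
- r.sense(): the state, without advancing time (a new reading comes with each control period).
- r.grab_frame(name): name is "side" or "top" or "wrist"; returns the picture (400x640x3 uint8, red, green, blue); there is no depth.
- r.camera_params(name): a dict with "fx", "fy", "cx", "cy" (pixels), "rvec" (rotation vector, rad) and "tvec" (3), from world to camera coordinates, as OpenCV has them. Camera axes: x right, y down, z forward; pixel columns grow to the right and rows downward; lengths in mm; the calibration is good to about 2 mm. A picture is of the moment at which its call begins: read the wrist's pose just before it. camera_params takes no time and is no camera call; for the wrist camera it gives the pose at the moment of the call.
- r.sign_off(): hands the job in; it is judged then, once.
The state is a dict: "clock": time; "qpos": joint angles; "qvel": joint speeds; "joint_efforts": joint torques, N m; "eef_pos": TCP position; "tcp_rot": TCP orientation; "contact_force": force on the tool from outside, world axes, zero at the start; "wrist_torque": the same for the moment, N m; "opening": opening from 0.0 (shut) to 1.0 (fully open); "grasp_force": force on a finger pad.
Only numpy, scipy, OpenCV 4.12 (cv2) and the standard library are available. Lean on these libraries where they do the work, as an engineer would, in place of code of your own. Each camera call takes 0.05 s, during which the arm holds its last target. There are 200 camera calls.

## Working session

There is one attempt and no reset: what is moved stays moved. The work goes in short steps, Python scripts to look and compute and a shell command to move; the robot and the scene stay as the last step left them, time stands still between calls to the robot, and variables do not carry over. Pictures are saved under pics/ and viewed, at most 15 in all, crops included, and the job is handed in when it is done.

```bash
ls; mkdir -p pics; python3 - <<'E'
from rig import r
import cv2,numpy as np
print(r.sense())
for n in ("top","side","wrist"):
    print(n,r.camera_params(n)); cv2.imwrite(f"pics/{n}0.png",cv2.cvtColor(r.grab_frame(n),cv2.COLOR_RGB2BGR))
E
```

```text
pics
rig.py
steer.py
{'clock': 0.0, 'qpos': array([ 1.18257940e+00,  3.53623923e-01,  1.63412396e+00, -2.75931959e-05,
        1.15517175e+00, -2.39153114e-03]), 'qvel': array([-8.55565306e-04, -8.17938599e-04, -1.02810526e-03,  1.10118263e-05,
       -7.10246674e-04,  3.66748679e-04]), 'joint_efforts': array([-7.25677619e-04, -6.05257559e+01, -3.42061293e+01,  7.69554072e-05,
        9.36441851e-03,  5.30741795e-05]), 'eef_pos': array([235.04241808, 578.65627736, 252.58113168]), 'tcp_rot': array([-3.14026562e+00,  2.20556558e-05,  2.75577843e+00]), 'contact_force': array([0.14278444, 0.20095025, 0.42922975]), 'wrist_torque': array([ 0.00699082, -0.01663986, -0.04942993]), 'grasp_force': 0.0, 'opening': 0.9983163659464089}
top {'fx': 439.8862615942537, 'fy': 439.8862615942537, 'cx': 317.3729633574323, 'cy': 199.96816810088902, 'rvec': array([ 2.12987189, -2.12885769,  0.21941983]), 'tvec': array([-161.76105203,  550.74419454,  994.10719521])}
side {'fx': 482.213176697141, 'fy': 482.213176697141, 'cx': 328.94321054469106, 'cy': 198.3846945019695, 'rvec': array([ 0.04451855,  2.83561504, -1.27103316]), 'tvec': array([ 519.1028874 ,  158.61354117, 1285.57569497])}
wrist {'fx': 354.63119900821596, 'fy': 354.63119900821596, 'cx': 317.6192393120197, 'cy': 200.67441325157338, 'rvec': array([-2.38724964, -1.60718879, -0.24387003]), 'tvec': array([-623.95375941,  -39.20256895,  380.59075022])}
```
View pics/top0.png

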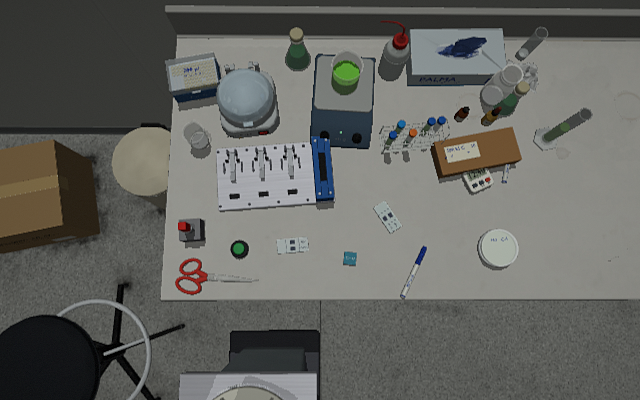

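View pics/side0.png

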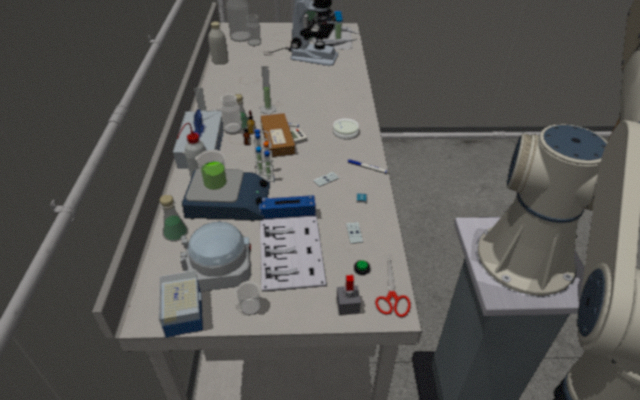

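Top: pin at (184,228), button (240,249), chambers (293,245) and (387,217), carrier around (265,175), slot housing (323,168), cover box (350,258), marker (413,272). I see two chambers. I'll zoom in to measure.

```bash
cat > h.py <<'E'
from rig import r
import cv2,numpy as np
from scipy.spatial.transform import Rotation as R
def p2w(c,uv,z,R_=None):
    """pixels -> world xy on plane z; c = camera params"""
    M=cv2.Rodrigues(np.array(c["rvec"]))[0];t=np.array(c["tvec"])
    uv=np.atleast_2d(np.array(uv,float))
    d=np.c_[(uv[:,0]-c["cx"])/c["fx"],(uv[:,1]-c["cy"])/c["fy"],np.ones(len(uv))]@M
    o=-M.T@t
    return (o+d*((z-o[2])/d[:,2])[:,None])[:,:2]
def w2p(c,P):
    K=np.array([[c["fx"],0,c["cx"]],[0,c["fy"],c["cy"]],[0,0,1]])
    return cv2.projectPoints(np.atleast_2d(np.array(P,float)),np.array(c["rvec"]),np.array(c["tvec"]),K,None)[0][:,0]
def delta(xyz=None,yaw=None):
    """tool-frame shift to world target xyz (None entries keep) and yaw turn (about tool z)"""
    s=r.sense();T=R.from_euler("xyz",s["tcp_rot"])
    rz=0.
    tgt=np.array([s["eef_pos"][i] if xyz[i] is None else xyz[i] for i in range(3)])
    d=tgt-s["eef_pos"]
    R2=T
    if yaw is not None:
        R2=R.from_euler("xyz",[np.pi,0,yaw]); rv=(T.inv()*R2).as_rotvec()
    else: rv=np.zeros(3)
    print("pos",s["eef_pos"].round(1),"rot",s["tcp_rot"].round(3),"rotvec",rv.round(3),"shift(old axes)",T.inv().apply(d).round(1),"shift(new axes)",R2.inv().apply(d).round(1),"F",s["contact_force"].round(1))
E
python3 - <<'E'
from h import *
im=cv2.imread("pics/top0.png")
cv2.imwrite("pics/crop0.png",cv2.resize(im[130:305,170:430],None,fx=3,fy=3,interpolation=cv2.INTER_CUBIC))
c=r.camera_params("top")
for n,uv,z in [("pin",(184,226),108),("park",(197,231),45),("go",(240,248),20),("chA",(293,245),5),("chB",(387,217),5),("box",(350,258),13),("mk",(413,272),15),("car",[(217,149),(310,143),(218,210),(316,206)],12),("hous",[(314,138),(329,136),(319,201),(334,199)],56),("slot",[(323,168)],56)]:
    print(n,p2w(c,uv,z).round(1).tolist())
E
```

```text
pin [[481.0, 135.5]]
park [[477.3, 122.5]]
go [[439.4, 24.0]]
chA [[447.9, -102.6]]
chB [[517.4, -335.1]]
box [[415.9, -240.9]]
mk [[382.3, -391.9]]
car [[689.3, 91.1], [706.1, -143.6], [533.2, 82.2], [543.6, -158.8]]
hous [[704.4, -153.4], [709.7, -190.1], [547.9, -165.3], [552.8, -201.0]]
slot [[628.8, -175.1]]
```

View pics/crop0.png

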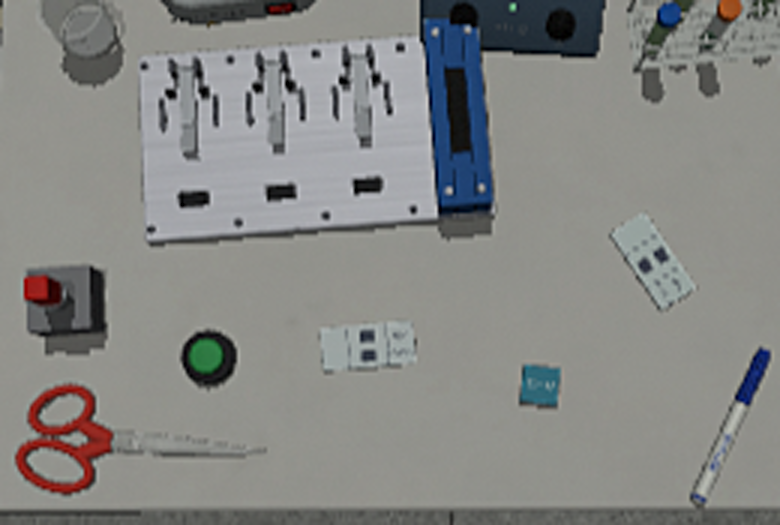

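View pics/wrist0.png

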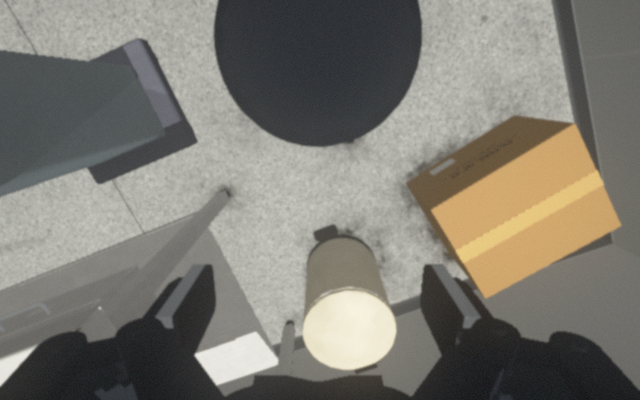

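```bash
python3 - <<'E'
from h import *
from scipy.optimize import least_squares
print(r.nose_length)
s=r.sense();c=r.camera_params("wrist");M=cv2.Rodrigues(c["rvec"])[0];T=R.from_euler("xyz",s["tcp_rot"])
print("cam in tool",T.inv().apply(-M.T@c["tvec"]-s["eef_pos"]).round(1));print((T.inv().as_matrix()@M.T).round(3))
c=r.camera_params("top"); M=cv2.Rodrigues(c["rvec"])[0]; print("topcam",(-M.T@c["tvec"]).round(0))
full=lambda a:np.array(a)/3+[170,130]
mod=np.array([[80,145,12],[-80,145,12],[-47,92,15],[-47,20,15],[-47,-52,15],[78,-108,56],[78,-152,56],[-78,-152,56],[-78,-108,56],[0,-130,56]],float)
obs=full([(139,57),(148,243),(193,199),(281,192),(367,185),(423,23),(477,18),(494,208),(440,208),(457,110)])
def world(p): 
    q=R.from_euler("z",p[2]).apply(mod); q[:,:2]+=p[:2]; return q
f=lambda p:(w2p(c,world(p))-obs).ravel()
q=least_squares(f,[625,-40,.07],loss="soft_l1");print(q.x,f(q.x).reshape(-1,2).round(1).tolist())
# chambers corners & others
for n,p,z in [("A",[(320,328),(414,319),(417,362),(323,371)],5),("B",[(612,232),(643,215),(696,289),(665,310)],5),("pinT",[(25,276),(50,274),(52,300),(28,303)],108),("blk",[(27,270),(90,266),(92,330),(30,333)],45),("go",[(207,355)],20)]:
    w=p2w(c,full(p),z);e=w[1]-w[0];print(n,w.mean(0).round(1),"sides",np.linalg.norm(np.roll(w,-1,0)-w,axis=1).round(1),"dir01",np.arctan2(e[1],e[0]).round(3),w.round(0).tolist())
E
```

```text
22.0
cam in tool [  76.5    0.  -120.8]
[[-0.    -0.954 -0.3  ]
 [ 1.     0.    -0.001]
 [ 0.001 -0.3    0.954]]
topcam [ 354. -145. 1082.]
[ 6.20867053e+02 -4.56470155e+01  7.57660493e-02] [[-4.8, -0.2], [-5.8, 0.2], [0.1, -0.0], [-0.0, 0.2], [0.4, 0.4], [0.6, -0.6], [0.5, -0.2], [0.2, -1.1], [-0.2, 0.3], [0.7, 0.6]]
A [ 448.  -102.2] sides [77.  35.1 76.6 35. ] dir01 -1.474 [[462.0, -63.0], [469.0, -139.0], [434.0, -142.0], [427.0, -66.0]]
B [ 517.2 -337.5] sides [29.9 74.9 31.5 77.4] dir01 -1.068 [[542.0, -303.0], [556.0, -330.0], [494.0, -372.0], [477.0, -345.0]]
pinT [480.8 137.9] sides [18.4 19.5 17.7 20.4] dir01 -1.488 [[490.0, 149.0], [491.0, 130.0], [472.0, 128.0], [470.0, 145.0]]
blk [480.  139.2] sides [49.5 50.8 48.3 50. ] dir01 -1.505 [[503.0, 166.0], [507.0, 117.0], [456.0, 113.0], [454.0, 161.0]]Traceback (most recent call last):
  File "<stdin>", line 16, in <module>
IndexError: index 1 is out of bounds for axis 0 with size 1
```

```bash
python3 -c "
from h import *
delta([480,138,200],np.pi+.075)"
```

```text
pos [235.1 578.8 252.7] rot [-3.141 -0.     2.756] rotvec [-0.001 -0.    -0.461] shift(old axes) [-392.8 -316.1   53.1] shift(new axes) [-211.2 -457.9   52.7] F [-0.4 -1.1 -0.2]
```

The manual's scale: shifts go in m and turns go in units of 0.05 rad. Converting my numbers, -0.115 rad is -2.3.

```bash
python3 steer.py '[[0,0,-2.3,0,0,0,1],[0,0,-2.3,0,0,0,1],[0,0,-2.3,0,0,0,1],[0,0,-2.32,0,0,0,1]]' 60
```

```text
refused: ROWS must be rows parted by semicolons, with the numbers parted by spaces. Nothing was moved.
```

The error is about the shape of the input: rows parted by semicolons, with the numbers parted by spaces. Fixing that and sending the same move.

```bash
python3 steer.py '0 0 -2.3 0 0 0 1;0 0 -2.3 0 0 0 1;0 0 -2.3 0 0 0 1;0 0 -2.32 0 0 0 1' 60
python3 steer.py '0 0 0 -0.0162 -0.0352 0.004 1;0 0 0 -0.0162 -0.0352 0.004 1;0 0 0 -0.0162 -0.0352 0.004 1;0 0 0 -0.0162 -0.0352 0.004 1;0 0 0 -0.0162 -0.0352 0.004 1'
python3 steer.py '0 0 0 -0.0162 -0.0352 0.004 1;0 0 0 -0.0162 -0.0352 0.004 1;0 0 0 -0.0162 -0.0352 0.004 1;0 0 0 -0.0162 -0.0352 0.004 1;0 0 0 -0.0162 -0.0352 0.004 1'
python3 steer.py '0 0 0 -0.0162 -0.0352 0.004 1;0 0 0 -0.0162 -0.0352 0.004 1;0 0 0 -0.0162 -0.0352 0.004 1;0 0 0 0 0 0 1;0 0 0 0 0 0 1'
python3 - <<'E'
from h import *
delta([480,138,90],np.pi+.075)
c=r.camera_params("wrist");im=r.grab_frame("wrist")
cv2.imwrite("pics/w1.png",cv2.cvtColor(im,cv2.COLOR_RGB2BGR))
m=((im[...,0]>120)&(im[...,1]<70)&(im[...,2]<70)).astype(np.uint8)
n,l,st,ce=cv2.connectedComponentsWithStats(m);print([(st[i].tolist(),ce[i].round(1).tolist()) for i in range(1,n) if st[i][4]>60])
print(w2p(c,[[480.5,138.5,108],[480.5,138.5,45]]))
E
```

```text
clock: 0.48
eef_pos: [235.1, 578.9, 253.0]
tcp_rot: [-3.141, -0.0, -3.061]
contact_force: [0.4, -0.7, 0.0]
opening: 1.0
grasp_force: 0.0
clock: 0.9
eef_pos: [329.5, 407.9, 232.9]
tcp_rot: [-3.141, -0.0, -3.066]
contact_force: [1.3, -0.4, 0.8]
opening: 1.0
grasp_force: 0.0
clock: 1.32
eef_pos: [423.6, 238.5, 213.2]
tcp_rot: [3.142, 0.0, -3.066]
contact_force: [0.1, 0.3, -0.3]
opening: 1.001
grasp_force: 0.0
clock: 1.73
eef_pos: [480.1, 136.8, 200.9]
tcp_rot: [-3.141, -0.001, -3.07]
contact_force: [-1.1, -0.0, 0.6]
opening: 0.999
grasp_force: 0.0
pos [480.1 136.8 200.9] rot [-3.141e+00 -1.000e-03 -3.070e+00] rotvec [-0.    -0.001 -0.004] shift(old axes) [-1.000e-01  1.200e+00  1.109e+02] shift(new axes) [ -0.    1.2 110.9] F [-1.1 -0.   0.6]
[([354, 31, 26, 23, 207], [370.3, 43.4]), ([352, 60, 13, 11, 67], [357.7, 65.1]), ([312, 206, 27, 24, 609], [325.3, 217.3])]
[[320.59943132 215.68361647]
 [320.06034819 189.31027356]]
```

View pics/w1.png

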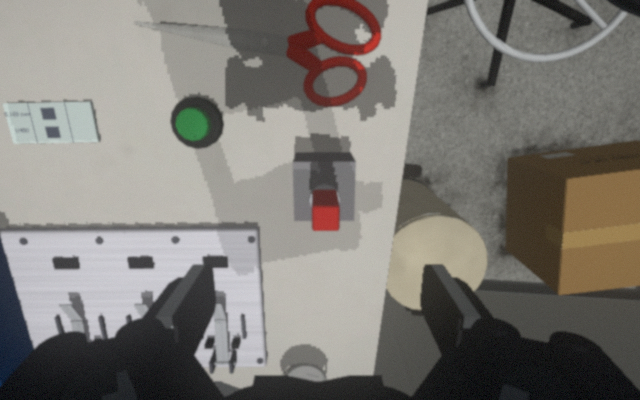

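Converted, 2 mm is 0.002, 1 mm is 0.001.

```bash
python3 steer.py '0 0 0 0 0.002 0.017 1;0 0 0 0 0.001 0.017 1;0 0 0 0 0 0.017 1;0 0 0 0 0 0 1'
python3 - <<'E'
from h import *
delta([480,138,90],np.pi+.075)
c=r.camera_params("wrist");im=r.grab_frame("wrist")
cv2.imwrite("pics/w2.png",cv2.cvtColor(im,cv2.COLOR_RGB2BGR)[120:400,160:480])
m=((im[...,0]>110)&(im[...,1]<80)&(im[...,2]<80)).astype(np.uint8)
n,l,st,ce=cv2.connectedComponentsWithStats(m);print([(st[i].tolist(),ce[i].round(1).tolist()) for i in range(1,n) if st[i][4]>60])
i=max(range(1,n),key=lambda i:st[i][4]*(st[i][1]>150)); print(cv2.minAreaRect(np.argwhere(l==i)[:,::-1].astype(np.float32)), p2w(c,ce[i],108))
print(w2p(c,[[480.5,138.5,108]]))
E
```

```text
clock: 2.12
eef_pos: [476.9, 142.4, 147.8]
tcp_rot: [-3.141, -0.004, -3.064]
contact_force: [-0.3, -0.6, -0.8]
opening: 1.001
grasp_force: 0.0
pos [476.9 142.4 147.8] rot [-3.141 -0.004 -3.064] rotvec [-0.001 -0.004  0.002] shift(old axes) [-3.  -4.6 57.8] shift(new axes) [-2.8 -4.7 57.8] F [-0.3 -0.6 -0.8]
[([318, 0, 69, 52, 895], [360.4, 32.6]), ([325, 54, 43, 56, 694], [351.3, 77.6]), ([299, 244, 35, 31, 1025], [315.8, 258.7])]
((316.0, 259.0), (30.0, 34.0), 90.0) [[481.1081082  141.66315733]]
[[309.57811789 257.11728111]]
```

View pics/w2.png

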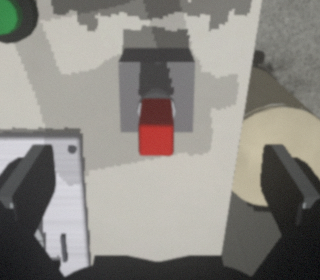

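```bash
python3 steer.py '0 0 0 -0.004 0 0 1;0 0 0 0 0 0 1'
python3 -c "
from h import *
delta([481,141.7,93],np.pi+.075)"
```

```text
clock: 2.33
eef_pos: [484.5, 142.8, 151.5]
tcp_rot: [3.141, 0.002, -3.065]
contact_force: [0.0, -0.0, 0.9]
opening: 1.003
grasp_force: 0.0
pos [484.5 142.8 151.5] rot [ 3.141e+00  2.000e-03 -3.065e+00] rotvec [0.001 0.002 0.001] shift(old axes) [ 3.7 -0.9 58.5] shift(new axes) [ 3.6 -0.9 58.5] F [ 0.  -0.   0.9]
```

```bash
python3 steer.py '0 0 0 0.0035 -0.0009 0.015 1;0 0 0 0 0 0.015 1;0 0 0 0 0 0.015 1;0 0 0 0 0 0.013 1;0 0 0 0 0 0 1'
python3 steer.py '0 0 0 0 0 0 0.6;0 0 0 0 0 0 0.3;0 0 0 0 0 0 0.3;0 0 0 0 0 0 0.3;0 0 0 0 0 0 0.25' 25
python3 steer.py '0 0 0 0 0 0 0.1;0 0 0 0 0 0 0.1;0 0 0 0 0 0 0.1;0 0 0 0 0 0 0.1;0 0 0 0 0 0 0.1'
```

```text
clock: 2.75
eef_pos: [479.3, 140.7, 91.3]
tcp_rot: [-3.141, -0.002, -3.066]
contact_force: [0.2, -0.9, 0.4]
opening: 1.0
grasp_force: 0.0
clock: 3.17
eef_pos: [480.3, 140.8, 93.0]
tcp_rot: [3.141, 0.001, -3.066]
contact_force: [0.3, 0.6, -0.5]
opening: 0.302
grasp_force: 0.0
clock: 3.58
eef_pos: [480.3, 141.0, 92.8]
tcp_rot: [3.141, 0.001, -3.067]
contact_force: [-1.7, 0.9, 7.3]
opening: 0.209
grasp_force: 29.1
```

```bash
python3 steer.py '0 0 0 0 0 0 0.1;0 0 0 0 0 -0.005 0.1;0 0 0 0 0 -0.01 0.1;0 0 0 0 0 -0.01 0.1;0 0 0 0 0 -0.01 0.1' 80
python3 steer.py '0 0 0 0 0 -0.015 0.1;0 0 0 0 0 -0.015 0.1;0 0 0 0 0 -0.015 0.1;0 0 0 0 0 -0.01 0.1;0 0 0 0 0 0 0.1'
python3 -c "
from h import *
s=R.from_euler('z',.0758).apply([0,-130,0])+[620.9,-45.6,0]; print(s)
delta([s[0]+.5,s[1]+2,178],np.pi+.0758)"
```

```text
clock: 4.0
eef_pos: [479.9, 140.6, 128.4]
tcp_rot: [-3.141, -0.0, -3.066]
contact_force: [1.2, 0.5, -0.9]
opening: 0.194
grasp_force: 78.2
clock: 4.42
eef_pos: [481.2, 141.1, 184.9]
tcp_rot: [3.141, 0.004, -3.066]
contact_force: [0.5, 0.9, -0.4]
opening: 0.201
grasp_force: 78.2
[ 630.74456645 -175.22671218    0.        ]
pos [481.2 141.1 184.9] rot [ 3.141  0.004 -3.066] rotvec [ 0.001  0.004 -0.001] shift(old axes) [-126.  -324.7    7.2] shift(new axes) [-125.9 -324.8    6.9] F [ 0.5  0.9 -0.4]
```

Converted, -36 mm is -0.036, -14 mm is -0.014.

```bash
python3 steer.py '0 0 0 -0.014 -0.036 0 0.1;0 0 0 -0.014 -0.036 0 0.1;0 0 0 -0.014 -0.036 0 0.1;0 0 0 -0.014 -0.036 0 0.1;0 0 0 -0.014 -0.036 0 0.1'
python3 steer.py '0 0 0 -0.014 -0.036 0 0.1;0 0 0 -0.014 -0.036 0 0.1;0 0 0 -0.014 -0.036 0 0.1;0 0 0 -0.014 -0.036 0 0.1;0 0 0 0 0 0 0.1'
python3 steer.py '0 0 0 0 0 0 0.1;0 0 0 0 0 0 0.1;0 0 0 0 0 0 0.1;0 0 0 0 0 0 0.1'
python3 - <<'E'
from h import *
delta([631,-175,178],np.pi+.075)
c=r.camera_params("wrist");im=r.grab_frame("wrist")
cv2.imwrite("pics/w3.png",cv2.cvtColor(im,cv2.COLOR_RGB2BGR))
print(w2p(c,[[630.7,-175.2,56]]))
E
```

```text
clock: 4.83
eef_pos: [563.4, -35.2, 181.8]
tcp_rot: [3.142, -0.001, -3.066]
contact_force: [1.4, 0.3, -1.8]
opening: 0.204
grasp_force: 78.3
clock: 5.25
eef_pos: [632.2, -178.9, 181.8]
tcp_rot: [-3.139, 0.002, -3.069]
contact_force: [-0.9, 0.8, -0.3]
opening: 0.199
grasp_force: 78.5
clock: 5.58
eef_pos: [629.3, -171.7, 182.1]
tcp_rot: [3.141, -0.001, -3.065]
contact_force: [0.5, -0.3, -1.2]
opening: 0.2
grasp_force: 78.5
pos [ 629.3 -171.7  182.1] rot [ 3.141e+00 -1.000e-03 -3.065e+00] rotvec [ 0.    -0.001  0.001] shift(old axes) [-1.4 -3.4  4.1] shift(new axes) [-1.4 -3.4  4.1] F [ 0.5 -0.3 -1.2]
[[312.94960133 200.89948706]]
```

View pics/w3.png

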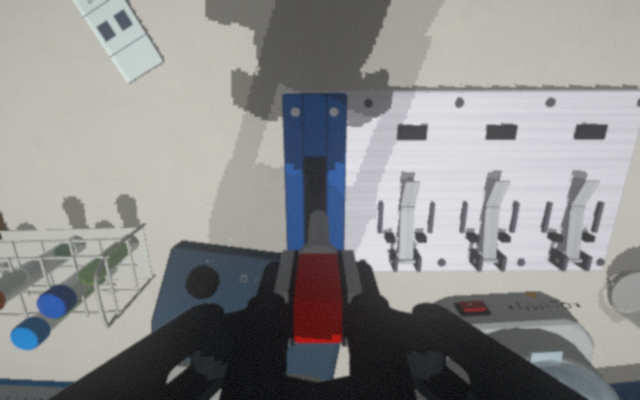

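```bash
python3 - <<'E'
from h import *
c=r.camera_params("wrist")
im=cv2.imread("pics/w3.png").astype(int)
for v in (105,125,145,165,180,195,205):
    row=im[v]; blue=np.where((row[:,0]>row[:,2]+25))[0]; blue=blue[(blue>270)&(blue<360)]
    g=row[:,0][295:340]; dk=np.where(g<60)[0]+295
    uv=[(blue[0]-.5,v),(blue[-1]+.5,v)]; w=p2w(c,uv,56)
    msg=f"{v} blue {blue[0]}-{blue[-1]} {w.round(1).tolist()} mid {w.mean(0).round(1)}"
    if len(dk): msg+=f" slot {dk[0]}-{dk[-1]} {p2w(c,[((dk[0]+dk[-1])/2,v)],56).round(1)}"
    print(msg)
m=(im.max(2)<50).astype(np.uint8); m[:118]=0;m[148:]=0
n,l,st,ce=cv2.connectedComponentsWithStats(m)
for i in range(1,n):
    if st[i][4]>80: print(st[i],p2w(c,ce[i],15).round(1))
E
```

```text
105 blue 283-346 [[565.0, -200.6], [561.7, -157.6]] mid [ 563.4 -179.1]
125 blue 284-345 [[578.2, -199.3], [574.9, -157.0]] mid [ 576.6 -178.1]
145 blue 285-345 [[591.8, -198.0], [588.6, -155.6]] mid [ 590.2 -176.8]
165 blue 285-345 [[605.9, -197.3], [602.6, -154.2]] mid [ 604.3 -175.7] slot 304-325 [[ 604.3 -176.1]]
180 blue 285-344 [[616.9, -196.8], [613.6, -153.8]] mid [ 615.2 -175.3] slot 305-324 [[ 615.2 -175.3]]
195 blue 286-344 [[628.0, -195.5], [624.7, -152.7]] mid [ 626.4 -174.1] slot 306-324 [[ 626.4 -174.1]]
205 blue 286-344 [[635.6, -195.1], [632.3, -152.0]] mid [ 634.  -173.5] slot 305-323 [[ 634.1 -174.3]]
```

```bash
python3 steer.py '0 0 0 0 0 0 0.1;0 0 0 0 0 0 0.1;0 0 0 0 0 0 0.1;0 0 0 0 0 0 0.1'
python3 -c "
from h import *
delta([610,-175.6,145],np.pi+.0758)"
```

```text
clock: 5.97
eef_pos: [629.9, -172.7, 182.4]
tcp_rot: [-3.142, 0.0, -3.066]
contact_force: [0.2, 0.3, -0.8]
opening: 0.203
grasp_force: 78.5
pos [ 629.9 -172.7  182.4] rot [-3.142  0.    -3.066] rotvec [-0.  0. -0.] shift(old axes) [20.1 -1.4 37.4] shift(new axes) [20.1 -1.4 37.4] F [ 0.2  0.3 -0.8]
```

```bash
python3 steer.py '0 0 0 0.01 -0.0014 0.009 0.1;0 0 0 0.01 0 0.009 0.1;0 0 0 0 0 0.009 0.1;0 0 0 0 0 0 0.1;0 0 0 0 0 0 0.1' 100
python3 steer.py '0 0 0 0 0 0 0.1;0 0 0 0 0 0.004 0.1;0 0 0 0 0 0.004 0.1;0 0 0 0 0 0.004 0.1;0 0 0 0 0 0 0.1'
```

```text
clock: 6.38
eef_pos: [610.3, -175.7, 154.9]
tcp_rot: [3.141, -0.0, -3.066]
contact_force: [-0.1, -0.6, -1.1]
opening: 0.201
grasp_force: 97.7
clock: 6.8
eef_pos: [609.6, -175.6, 142.3]
tcp_rot: [3.141, -0.001, -3.066]
contact_force: [0.4, -0.7, -1.5]
opening: 0.2
grasp_force: 97.7
```

Converted, 5 mm is 0.005, 4 mm is 0.004.

```bash
python3 steer.py '0 0 0 0 0 0.005 0.1;0 0 0 0 0 0.005 0.1;0 0 0 0 0 0.004 0.1;0 0 0 0 0 0 0.1;0 0 0 0 0 0 0.1'
python3 steer.py '0 0 0 0 0 0.002 0.1;0 0 0 0 0 0.002 0.1;0 0 0 0 0 0.001 0.1;0 0 0 0 0 0.001 0.1;0 0 0 0 0 0 0.1'
```

```text
clock: 7.22
eef_pos: [609.8, -175.7, 128.8]
tcp_rot: [3.141, -0.001, -3.066]
contact_force: [0.1, 1.1, -1.2]
opening: 0.198
grasp_force: 97.7
clock: 7.63
eef_pos: [610.1, -175.8, 123.2]
tcp_rot: [3.142, 0.0, -3.066]
contact_force: [0.1, 0.6, -0.8]
opening: 0.199
grasp_force: 98.2
```

Converted, 1 mm is 0.001.

```bash
python3 steer.py '0 0 0 0 0 0.001 0.1;0 0 0 0 0 0 0.1;0 0 0 0 0 0 0.1'
python3 steer.py '0 0 0 0 0 0.001 0.1;0 0 0 0 0 0 0.1;0 0 0 0 0 0 0.1'
```

```text
clock: 7.88
eef_pos: [610.3, -175.9, 123.0]
tcp_rot: [-3.141, 0.001, -3.066]
contact_force: [-1.0, -0.2, 5.4]
opening: 0.199
grasp_force: 99.2
clock: 8.13
eef_pos: [610.5, -175.9, 122.9]
tcp_rot: [-3.141, 0.001, -3.066]
contact_force: [-3.6, 1.7, 12.8]
opening: 0.201
grasp_force: 100.3
```

```bash
for i in 1; do python3 steer.py '0 0 0 -0.002 0 0 0.1;0 0 0 -0.002 0 0 0.1;0 0 0 -0.002 0 0 0.1'; python3 steer.py '0 0 0 -0.002 0 0 0.1;0 0 0 -0.002 0 0 0.1;0 0 0 -0.002 0 0 0.1'; done
```

```text
clock: 8.38
eef_pos: [614.9, -175.3, 122.7]
tcp_rot: [3.141, -0.003, -3.066]
contact_force: [-8.9, 0.5, 16.2]
opening: 0.201
grasp_force: 100.1
clock: 8.63
eef_pos: [621.7, -175.0, 122.0]
tcp_rot: [-3.141, -0.001, -3.066]
contact_force: [-1.1, -0.5, -0.1]
opening: 0.198
grasp_force: 98.0
```

Converted, 1 mm is 0.001.

```bash
python3 steer.py '0 0 0 0 0 0.001 0.1;0 0 0 0 0 0.001 0.1;0 0 0 0 0 0 0.1'; python3 steer.py '0 0 0 0 0 0.002 0.1;0 0 0 0 0 0 0.1;0 0 0 0 0 0 0.1'
```

```text
clock: 8.88
eef_pos: [621.8, -174.8, 118.8]
tcp_rot: [3.141, -0.0, -3.066]
contact_force: [-0.5, -0.5, -0.4]
opening: 0.195
grasp_force: 98.0
clock: 9.13
eef_pos: [621.8, -174.8, 116.9]
tcp_rot: [3.141, -0.0, -3.066]
contact_force: [-0.3, 0.4, -1.0]
opening: 0.197
grasp_force: 98.0
```

In the hole. Push it home (bottom at TCP ≈ 105).

Converted, 3 mm is 0.003.

```bash
python3 steer.py '0 0 0 0 0 0.003 0.1;0 0 0 0 0 0.003 0.1;0 0 0 0 0 0.003 0.1;0 0 0 0 0 0 0.1;0 0 0 0 0 0 0.1'; python3 steer.py '0 0 0 0 0 0.0015 0.1;0 0 0 0 0 0.0015 0.1;0 0 0 0 0 0.0015 0.1;0 0 0 0 0 0 0.1;0 0 0 0 0 0 0.1'
```

```text
clock: 9.55
eef_pos: [621.8, -174.8, 107.9]
tcp_rot: [3.141, -0.001, -3.066]
contact_force: [0.5, 0.2, -0.9]
opening: 0.2
grasp_force: 98.0
clock: 9.97
eef_pos: [622.4, -175.0, 104.9]
tcp_rot: [-3.141, 0.001, -3.066]
contact_force: [-1.7, 1.1, 8.6]
opening: 0.196
grasp_force: 99.4
```

```bash
python3 steer.py '0 0 0 0 0 0 0.5;0 0 0 0 0 0 0.5;0 0 0 0 0 0 0.5;0 0 0 0 0 -0.02 0.6;0 0 0 0 0 -0.03 0.8' 60
python3 steer.py '0 0 0 0 0 -0.03 1;0 0 -2.4 0 0 -0.015 1;0 0 -2.4 0 0 0 1;0 0 -2.4 0 0 0 1;0 0 -2.4 0 0 0 1'
python3 steer.py '0 0 -2.4 0 0 0 1;0 0 -2.4 0 0 0 1;0 0 -2.4 0 0 0 1;0 0 -2.4 0 0 0 1;0 0 -2.4 0 0 0 1'
python3 steer.py '0 0 -2.4 0 0 0 1;0 0 -2.4 0 0 0 1;0 0 -2.4 0 0 0 1;0 0 -2.18 0 0 0 1;0 0 0 0 0 0 1'
python3 -c "
from h import *
delta([447,-40,150],1.668)"
```

```text
clock: 10.38
eef_pos: [619.9, -174.3, 151.1]
tcp_rot: [3.139, -0.006, -3.066]
contact_force: [-1.4, -0.3, -1.1]
opening: 0.723
grasp_force: 0.0
clock: 10.8
eef_pos: [622.1, -174.9, 199.2]
tcp_rot: [-3.141, 0.0, -2.58]
contact_force: [0.1, -0.1, 0.9]
opening: 1.0
grasp_force: 0.0
clock: 11.22
eef_pos: [621.9, -174.9, 198.5]
tcp_rot: [3.141, -0.0, -1.98]
contact_force: [0.3, -0.0, 0.1]
opening: 1.0
grasp_force: 0.0
clock: 11.63
eef_pos: [627.2, -87.8, 184.0]
tcp_rot: [-3.138, -0.161, -1.658]
contact_force: [-0.3, 0.1, -0.5]
opening: 1.005
grasp_force: 0.0
pos [627.2 -87.8 184. ] rot [-3.138 -0.161 -1.658] rotvec [-0.239 -0.017  2.948] shift(old axes) [-37.  183.8  27.9] shift(new axes) [  65.1 -174.7   34. ] F [-0.3  0.1 -0.5]
```

Converted, 0.12 rad is 2.4.

```bash
python3 steer.py '0 0 2.4 0 0 0 1;0 0 2.4 0 0 0 1;0 0 2.4 0 0 0 1'; python3 -c "
from h import *
print(r.sense()['qpos'].round(3))
delta([447,-40,190],1.668)"
```

```text
clock: 11.88
eef_pos: [628.0, -91.8, 185.4]
tcp_rot: [-3.079, -0.148, -2.036]
contact_force: [-0.4, 0.2, -0.5]
opening: 0.998
grasp_force: 0.0
[-0.067  0.437  1.68  -0.187  1.031 -2.651]
pos [628.  -91.8 185.4] rot [-3.079 -0.148 -2.036] rotvec [-0.214  0.026  2.576] shift(old axes) [ 35.2 184.6 -11.1] shift(new axes) [  69.1 -175.1   -4.6] F [-0.4  0.2 -0.5]
```

```bash
for k in 1; do
python3 steer.py '-0.194 0.024 2.34 0 0 0 1;-0.194 0.024 2.34 0 0 0 1;-0.194 0.024 2.34 0 0 0 1;-0.194 0.024 2.34 0 0 0 1;-0.194 0.024 2.34 0 0 0 1'
python3 steer.py '-0.194 0.024 2.34 0 0 0 1;-0.194 0.024 2.34 0 0 0 1;-0.194 0.024 2.34 0 0 0 1;-0.194 0.024 2.34 0 0 0 1;-0.194 0.024 2.34 0 0 0 1'
python3 steer.py '-0.194 0.024 2.34 0 0 0 1;-0.194 0.024 2.34 0 0 0 1;-0.194 0.024 2.34 0 0 0 1;-0.194 0.024 2.34 0 0 0 1;-0.194 0.024 2.34 0 0 0 1'
python3 steer.py '-0.194 0.024 2.34 0 0 0 1;-0.194 0.024 2.34 0 0 0 1;-0.194 0.024 2.34 0 0 0 1;-0.194 0.024 2.34 0 0 0 1;-0.194 0.024 2.34 0 0 0 1'
python3 steer.py '-0.194 0.024 2.34 0 0 0 1;-0.194 0.024 2.34 0 0 0 1;0 0 0 0 0 0 1;0 0 0 0 0 0 1'; done|grep -E 'pos|rot'; python3 -c "
from h import *
print(r.sense()['qpos'].round(3))
delta([447,-40,170],1.668)"
```

```text
eef_pos: [627.9, -92.2, 185.4]
tcp_rot: [-3.052, -0.108, -2.625]
eef_pos: [628.0, -92.3, 185.4]
tcp_rot: [-3.051, -0.06, 3.072]
eef_pos: [628.0, -92.3, 185.4]
tcp_rot: [-3.077, -0.02, 2.488]
eef_pos: [627.9, -92.3, 185.4]
tcp_rot: [-3.121, -0.0, 1.904]
eef_pos: [627.8, -92.2, 185.5]
tcp_rot: [-3.14, 0.0, 1.679]
[-1.480e-01  4.360e-01  1.671e+00 -1.000e-03  1.036e+00 -2.560e-01]
pos [627.8 -92.2 185.5] rot [-3.14   0.     1.679] rotvec [-0.002  0.     0.011] shift(old axes) [  71.5 -174.1   15.8] shift(new axes) [  69.5 -174.9   15.5] F [0.3 0.1 0.6]
```

Straight again. Now go and look at chamber A.

```bash
(python3 steer.py '0 0 0.22 0.014 -0.035 0.003 1;0 0 0 0.014 -0.035 0.003 1;0 0 0 0.014 -0.035 0.003 1;0 0 0 0.014 -0.035 0.003 1;0 0 0 0.014 -0.035 0.003 1'; python3 steer.py '0 0 0 0 0 0 1;0 0 0 0 0 0 1;0 0 0 0 0 0 1;0 0 0 0 0 0 1')|grep pos; python3 - <<'E'
from h import *
delta([447,-40,170],1.668)
c=r.camera_params("wrist");im=r.grab_frame("wrist")
cv2.imwrite("pics/w4.png",cv2.cvtColor(im,cv2.COLOR_RGB2BGR))
print(w2p(c,[[462.0, -63.0,5], [469.0, -139.0,5], [434.0, -142.0,5], [427.0, -66.0,5]]).round())
E
```

```text
eef_pos: [445.3, -38.8, 170.5]
eef_pos: [448.8, -39.4, 171.2]
pos [448.8 -39.4 171.2] rot [3.141e+00 1.000e-03 1.667e+00] rotvec [ 0.     0.001 -0.001] shift(old axes) [-0.4 -1.8  1.2] shift(new axes) [-0.4 -1.8  1.2] F [ 0.6 -0.4  0. ]
[[330. 213.]
 [329. 291.]
 [291. 290.]
 [289. 212.]]
```

View pics/w4.png

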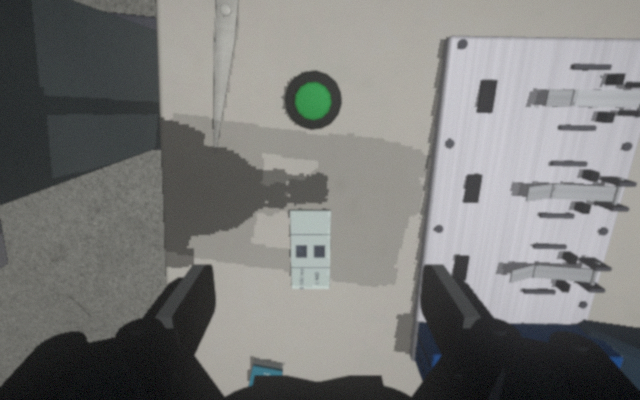

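```bash
python3 - <<'E'
from h import *
delta([446.5,-81,30],1.668)
c=r.camera_params("wrist");im=cv2.imread("pics/w4.png").astype(int)
m=(im.max(2)<60).astype(np.uint8); m[:,:440]=0;m[:,500:]=0
n,l,st,ce=cv2.connectedComponentsWithStats(m)
for i in range(1,n):
    if st[i][4]>150: print(st[i],p2w(c,ce[i],15).round(1))
T=R.from_euler('z',.0758)
for y in (92,20,-52): print((T.apply([-47,y,15])+[620.9,-45.6,0]).round(1))
E
```

```text
pos [448.6 -39.4 171.1] rot [3.142e+00 1.000e-03 1.667e+00] rotvec [ 0.     0.001 -0.001] shift(old axes) [-41.2  -6.1 141.1] shift(new axes) [-41.2  -6.2 141.1] F [-0.7  0.6  0.5]
[ 440  260   60  140 5732] [[ 604.6 -183.3]]
[567.1  42.6  15. ]
[572.5 -29.2  15. ]
[ 578. -101.   15.]
```

The manual's scale: shifts go in m and turns go in units of 0.05 rad. Converting my numbers, 29 mm is 0.029, 28 mm is 0.028.

```bash
python3 steer.py '0 0 0 -0.014 -0.002 0.028 0.55;0 0 0 -0.014 -0.002 0.028 0.55;0 0 0 -0.013 -0.002 0.028 0.55;0 0 0 0 0 0.028 0.55;0 0 0 0 0 0.029 0.55'
python3 steer.py '0 0 0 0 0 0 0.55;0 0 0 0 0 0 0.55;0 0 0 0 0 0 0.55;0 0 0 0 0 0 0.55'; python3 - <<'E'
from h import *
delta([446.5,-81,20],1.668)
c=r.camera_params("wrist");im=cv2.imread("pics/w4.png")
import sys
g=cv2.cvtColor(im,cv2.COLOR_BGR2GRAY)
for (x,y) in [(486,96),(472,188),(460,268)]: # sills
    w=g[y-28:y+28,x-18:x+18]; ys,xs=np.where(w<75); print(len(xs),round(xs.mean()+x-18,1),round(ys.mean()+y-28,1))
E
```

```text
clock: 15.1
eef_pos: [446.1, -81.6, 28.5]
tcp_rot: [3.142, 0.001, 1.665]
contact_force: [1.0, -0.3, -0.3]
opening: 0.553
grasp_force: 0.0
clock: 15.43
eef_pos: [446.2, -80.7, 31.2]
tcp_rot: [3.14, 0.001, 1.666]
contact_force: [0.6, -0.2, 0.8]
opening: 0.546
grasp_force: 0.0
pos [446.2 -80.7  31.2] rot [3.140e+00 1.000e-03 1.666e+00] rotvec [ 0.001  0.001 -0.002] shift(old axes) [-0.3  0.3 11.2] shift(new axes) [-0.3  0.3 11.2] F [ 0.6 -0.2  0.8]
412 486.1 95.7
310 472.0 187.7
692 457.3 279.8
```

```bash
python3 steer.py '0 0 0 0 0 0.004 0.55;0 0 0 0 0 0.004 0.55;0 0 0 0 0 0.002 0.55;0 0 0 0 0 0 0.55;0 0 0 0 0 0 0.55'
python3 steer.py '0 0 0 0 0 0.001 0.55;0 0 0 0 0 0.001 0.55;0 0 0 0 0 0 0.55;0 0 0 0 0 0 0.55'; python3 - <<'E'
from h import *
# sill positions from w4, camera rebuilt from tool pose at the shot
s=r.sense();c=dict(r.camera_params("wrist"));M=cv2.Rodrigues(c["rvec"])[0];T=R.from_euler("xyz",s["tcp_rot"])
Mt=T.inv().as_matrix()@M.T; off=T.inv().apply(-M.T@c["tvec"]-s["eef_pos"])
T0=R.from_euler("xyz",[3.141,.001,1.667]); C=np.array([448.8,-39.4,171.2])+T0.apply(off); W=(T0.as_matrix()@Mt).T
c["rvec"]=cv2.Rodrigues(W)[0];c["tvec"]=-W@C
print(p2w(c,[(486.1,95.7),(472,187.7)],15).round(1))
E
```

```text
clock: 15.85
eef_pos: [444.6, -80.5, 19.8]
tcp_rot: [-3.14, 0.0, 1.666]
contact_force: [0.2, -0.0, 0.4]
opening: 0.544
grasp_force: 0.0
clock: 16.18
eef_pos: [444.8, -80.5, 19.4]
tcp_rot: [-3.14, 0.0, 1.666]
contact_force: [-7.9, 1.0, 33.9]
opening: 0.551
grasp_force: 17.0
[[567.7  44. ]
 [573.4 -27.3]]
```

Converted, -2.5 mm is -0.0025, -2 mm is -0.002.

```bash
python3 steer.py '0 0 0 0 0 -0.0025 0.55;0 0 0 0 0 -0.002 0.55;0 0 0 0 0 0 0.55'
python3 steer.py '0 0 0 0 0 0 0.45;0 0 0 0 0 0 0.35;0 0 0 0 0 0 0.3;0 0 0 0 0 0 0.3;0 0 0 0 0 0 0.3' 30
python3 steer.py '0 0 0 0 0 0 0.3;0 0 0 0 0 0 0.3;0 0 0 0 0 0 0.3' 50
```

```text
clock: 16.43
eef_pos: [445.0, -80.6, 22.6]
tcp_rot: [-3.141, 0.001, 1.666]
contact_force: [0.1, -0.0, -0.1]
opening: 0.552
grasp_force: 0.0
clock: 16.85
eef_pos: [444.7, -80.5, 22.3]
tcp_rot: [-3.14, 0.0, 1.666]
contact_force: [-1.6, 0.9, 9.0]
opening: 0.396
grasp_force: 29.0
clock: 17.1
eef_pos: [444.7, -80.5, 22.5]
tcp_rot: [-3.14, 0.0, 1.666]
contact_force: [-3.0, -0.1, 10.8]
opening: 0.387
grasp_force: 48.5
```

Converted, -5 mm is -0.005, -25 mm is -0.025, -0.119 rad is -2.38.

```bash
(python3 steer.py '0 0 0 0 0 -0.005 0.3;0 0 0 0 0 -0.015 0.3;0 0 0 0 0 -0.025 0.3;0 0 -2.38 0 0 -0.015 0.3;0 0 -2.38 0 0 0 0.3' 80
python3 steer.py '0 0 -2.38 0 0 0 0.3;0 0 -2.38 0 0 0 0.3;0 0 -2.38 0 0 0 0.3;0 0 -2.38 0 0 0 0.3;0 0 -2.38 0 0 0 0.3'
python3 steer.py '0 0 -2.38 0 0 0 0.3;0 0 -2.38 0 0 0 0.3;0 0 -2.38 0 0 0 0.3;0 0 -2.38 0 0 0 0.3;0 0 -2.38 0 0 0 0.3'
python3 steer.py '0 0 -2.44 0 0 0 0.3;0 0 0 0 0 0 0.3;0 0 0 0 0 0 0.3') | grep -E 'eef|rot|open|grasp'
cat >> h.py <<'E'
CAR=np.array([621.7,-44.1,0]);RC=R.from_euler("z",.0758)
def lane(i,x,y=0): return CAR+RC.apply([x,[92,20,-52][i]+y,0])
E
python3 -c "
from h import *
p=lane(1,-65-20.8);p[2]=60;print(p)
delta(p,np.pi+.0758)"
```

```text
eef_pos: [446.3, -80.7, 84.6]
tcp_rot: [3.14, 0.002, 1.909]
opening: 0.368
grasp_force: 79.3
eef_pos: [444.5, -80.4, 82.0]
tcp_rot: [-3.14, -0.001, 2.505]
opening: 0.365
grasp_force: 79.3
eef_pos: [444.5, -80.4, 82.0]
tcp_rot: [-3.141, -0.002, 3.1]
opening: 0.372
grasp_force: 79.3
eef_pos: [444.6, -80.4, 82.0]
tcp_rot: [-3.141, -0.002, -3.071]
opening: 0.373
grasp_force: 79.3
[534.63182127 -30.65484275  60.        ]
pos [444.6 -80.4  82. ] rot [-3.141e+00 -2.000e-03 -3.071e+00] rotvec [-0.    -0.002 -0.006] shift(old axes) [-93.4  43.3  21.8] shift(new axes) [-93.6  42.8  22. ] F [-0.1  0.3 -0.7]
```

```bash
(python3 steer.py '0 0 -0.12 -0.031 0.0143 0 0.3;0 0 0 -0.031 0.0143 0 0.3;0 0 0 -0.0315 0.0142 0.01 0.3;0 0 0 0 0 0.012 0.3;0 0 0 0 0 0 0.3'
python3 steer.py '0 0 0 0 0 0 0.3;0 0 0 0 0 0 0.3;0 0 0 0 0 0 0.3') | grep -E 'eef|rot|open|grasp'
python3 - <<'E'
from h import *
p=lane(1,-65-20.8);p[2]=39.5;delta(p,np.pi+.0758)
c=r.camera_params("wrist");im=cv2.cvtColor(r.grab_frame("wrist"),cv2.COLOR_RGB2BGR)
for P in (lane(1,-47),lane(1,16)): print(w2p(c,P+[0,0,15]))
cv2.imwrite("pics/w5.png",im)
E
```

```text
eef_pos: [534.6, -29.7, 58.2]
tcp_rot: [-3.142, -0.003, -3.064]
opening: 0.362
grasp_force: 79.3
eef_pos: [533.8, -31.0, 60.4]
tcp_rot: [-3.141, -0.002, -3.063]
opening: 0.366
grasp_force: 79.3
pos [533.8 -31.   60.4] rot [-3.141e+00 -2.000e-03 -3.063e+00] rotvec [-0.    -0.002  0.003] shift(old axes) [-0.9  0.3 20.9] shift(new axes) [-0.9  0.3 20.9] F [ 1.  -0.7  0.3]
[[318.26116732 312.87677739]]
[[317.95982322 403.51007947]]
```

View pics/w5.png

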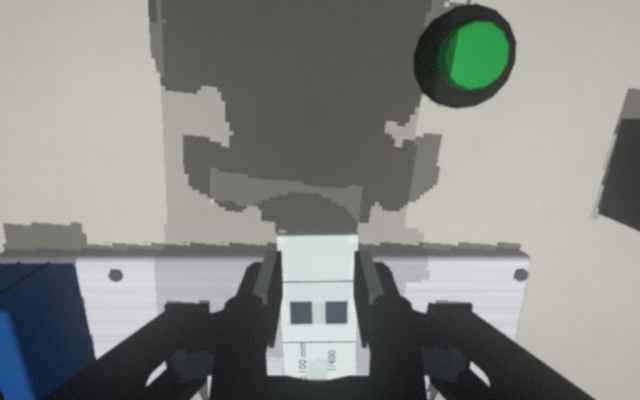

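```bash
python3 - <<'E'
from h import *
c=r.camera_params("wrist");s=r.sense()
d=p2w(c,[(279,236),(357,236)],43)-s["eef_pos"][:2]; print(RC.inv().apply(np.c_[d,[0,0]]).round(1))
E
python3 steer.py '0 0 0 -0.0005 0.0003 0.008 0.3;0 0 0 0 0 0.008 0.3;0 0 0 0 0 0.0045 0.3;0 0 0 0 0 0 0.3;0 0 0 0 0 0 0.3'
```

```text
[[-17.4 -16.5   0. ]
 [-17.5  16.4   0. ]]
clock: 19.73
eef_pos: [534.6, -30.2, 39.0]
tcp_rot: [-3.141, -0.003, -3.062]
contact_force: [0.3, 0.4, -0.8]
opening: 0.366
grasp_force: 79.4
```

```bash
(python3 steer.py '0 0 0 -0.008 0 0 0.3;0 0 0 -0.008 0 0 0.3;0 0 0 -0.008 0 0 0.3;0 0 0 0 0 0 0.3;0 0 0 0 0 0 0.3'
python3 steer.py '0 0 0 -0.006 0 0 0.3;0 0 0 -0.006 0 0 0.3;0 0 0 -0.006 0 0 0.3;0 0 0 0 0 0 0.3;0 0 0 0 0 0 0.3'
python3 steer.py '0 0 0 -0.006 0 0 0.3;0 0 0 -0.006 0 0 0.3;0 0 0 -0.004 0 0 0.3;0 0 0 0 0 0 0.3;0 0 0 0 0 0 0.3') | grep -E 'eef|force|open'
python3 -c "
from h import *
p=lane(1,-20.5);p[2]=34.5;delta(p,np.pi+.0758)"
```

```text
eef_pos: [559.8, -28.2, 39.7]
contact_force: [0.2, 0.4, -0.6]
opening: 0.368
grasp_force: 79.3
eef_pos: [577.2, -26.8, 39.3]
contact_force: [-1.1, 0.1, -2.7]
opening: 0.364
grasp_force: 79.4
eef_pos: [593.6, -25.5, 39.6]
contact_force: [0.7, -0.4, -1.6]
opening: 0.368
grasp_force: 79.4
pos [593.6 -25.5  39.6] rot [-3.141 -0.    -3.061] rotvec [-0.    -0.     0.004] shift(old axes) [-6.1 -0.7  5.1] shift(new axes) [-6.1 -0.6  5.1] F [ 0.7 -0.4 -1.6]
```

Now slide on gently until the stop is felt.

```bash
(python3 steer.py '0 0 0.08 -0.003 -0.0006 0 0.3;0 0 0 -0.003 0 0 0.3;0 0 0 0 0 0 0.3;0 0 0 0 0 0 0.3'
python3 steer.py '0 0 0 -0.001 0 0 0.3;0 0 0 0 0 0 0.3;0 0 0 0 0 0 0.3';python3 steer.py '0 0 0 -0.001 0 0 0.3;0 0 0 0 0 0 0.3;0 0 0 0 0 0 0.3') | grep -E 'eef|force|open'
```

```text
eef_pos: [599.3, -25.7, 39.5]
contact_force: [-0.2, -1.1, -1.7]
opening: 0.371
grasp_force: 79.4
eef_pos: [599.8, -25.6, 39.5]
contact_force: [0.2, 0.8, -2.4]
opening: 0.366
grasp_force: 79.4
eef_pos: [600.9, -25.5, 39.5]
contact_force: [-0.1, -0.2, -1.5]
opening: 0.367
grasp_force: 79.4
```

```bash
(python3 steer.py '0 0 0 -0.001 0 0 0.3;0 0 0 0 0 0 0.3;0 0 0 0 0 0 0.3';python3 steer.py '0 0 0 -0.001 0 0 0.3;0 0 0 0 0 0 0.3;0 0 0 0 0 0 0.3') | grep -E 'eef|force|open'
```

```text
eef_pos: [602.0, -25.5, 39.5]
contact_force: [-0.2, 0.7, -1.9]
opening: 0.367
grasp_force: 79.4
eef_pos: [602.8, -25.4, 39.5]
contact_force: [-1.2, -0.0, -0.7]
opening: 0.361
grasp_force: 79.4
```

```bash
(python3 steer.py '0 0 0 -0.001 0 0 0.3;0 0 0 0 0 0 0.3;0 0 0 0 0 0 0.3') | grep -E 'eef|force|open'
```

```text
eef_pos: [603.0, -25.3, 39.2]
contact_force: [-4.6, -0.1, -2.0]
opening: 0.362
grasp_force: 79.5
```

```bash
(python3 steer.py '0 0 0 0.0027 0 0 0.3;0 0 0 0 0 0.002 0.3;0 0 0 0 0 0.002 0.3;0 0 0 0 0 0 0.3;0 0 0 0 0 0 0.3'
python3 steer.py '0 0 0 0 0 0.001 0.3;0 0 0 0 0 0 0.3;0 0 0 0 0 0 0.3') | grep -E 'eef|force|open'
```

```text
eef_pos: [601.7, -25.5, 35.5]
contact_force: [0.6, 0.5, -1.2]
opening: 0.365
grasp_force: 79.5
eef_pos: [601.6, -25.5, 34.9]
contact_force: [0.3, -0.1, 3.1]
opening: 0.367
grasp_force: 80.1
```

```bash
(python3 steer.py '0 0 0 0 0 0.0007 0.3;0 0 0 0 0 0 0.3;0 0 0 0 0 0 0.38;0 0 0 0 0 0 0.45;0 0 0 0 0 0 0.5';python3 steer.py '0 0 0 0 0 0 0.5;0 0 0 0 0 0 0.5;0 0 0 0 0 -0.005 0.5;0 0 0 0 0 -0.015 0.5;0 0 0 0 0 -0.025 0.6' ;python3 steer.py '0 0 0 0.03 0 -0.03 0.8;0 0 0 0.03 0 -0.03 1;0 0 0 0.03 0 -0.03 1;0 0 0 0 0 0 1;0 0 0 0 0 0 1';python3 steer.py '0 0 0 0 0 0 1;0 0 0 0 0 0 1') | grep -E 'eef|force|open'
python3 - <<'E'
from h import *
c=r.camera_params("wrist");im=cv2.cvtColor(r.grab_frame("wrist"),cv2.COLOR_RGB2BGR)
t=cv2.cvtColor(r.grab_frame("top"),cv2.COLOR_RGB2BGR);ct=r.camera_params("top")
for x in (-38,38): print(w2p(c,lane(1,x+1)+[0,0,17]).round(), w2p(ct,lane(1,x+1)+[0,0,17]).round())
cv2.imwrite("pics/c6.png",np.vstack([im[100:],cv2.resize(t[130:300,200:430],(640,473))])[:,:])
cv2.imwrite("pics/c6.png",cv2.resize(np.vstack([im[100:],cv2.resize(t[130:260,200:430],(640,362))]),(580,600)))
E
```

```text
eef_pos: [601.2, -25.5, 33.8]
contact_force: [0.2, 0.6, 0.1]
opening: 0.5
grasp_force: 0.0
eef_pos: [599.5, -25.4, 77.3]
contact_force: [-0.3, 0.1, 0.5]
opening: 0.597
grasp_force: 0.0
eef_pos: [513.3, -32.3, 169.5]
contact_force: [0.6, -0.6, -0.8]
opening: 1.0
grasp_force: 0.0
eef_pos: [513.7, -32.1, 166.6]
contact_force: [0.1, 0.2, -0.0]
opening: 0.998
grasp_force: 0.0
[[318. 270.]] [[263. 190.]]
[[318. 344.]] [[261. 160.]]
```

View pics/c6.png

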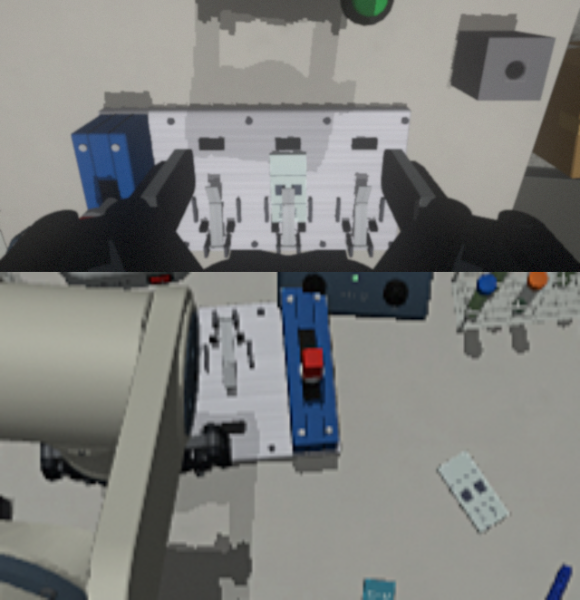

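```bash
(python3 steer.py '0 0 -2.4 0 0 0 1;0 0 -2.4 0 0 0 1;0 0 -2.4 0 0 0 1;0 0 -2.4 0 0 0 1;0 0 -0.6 0 0 0 1') | grep -E 'eef|rot'
python3 -c "
from h import *
delta([470,-369,170],3.727)"
```

```text
eef_pos: [513.3, -32.1, 166.1]
tcp_rot: [3.14, -0.003, -2.548]
pos [513.3 -32.1 166.1] rot [ 3.140e+00 -3.000e-03 -2.548e+00] rotvec [ 0.002 -0.003  0.008] shift(old axes) [ 224.3 -255.1   -3.7] shift(new axes) [ 222.3 -256.9   -3.9] F [-0.4 -0.2  0.1]
```

```bash
(python3 steer.py '0 0 0.16 0.025 -0.0285 0 1;0 0 0 0.025 -0.0285 0 1;0 0 0 0.025 -0.0285 0 1;0 0 0 0.025 -0.0285 0 1;0 0 0 0.025 -0.0285 0 1';python3 steer.py '0 0 0 0.025 -0.0285 0 1;0 0 0 0.025 -0.0285 0 1;0 0 0 0.025 -0.0285 0 1;0 0 0 0.022 -0.0285 -0.004 1;0 0 0 0 0 0 1';python3 steer.py '0 0 0 0 0 0 1;0 0 0 0 0 0 1;0 0 0 0 0 0 1;0 0 0 0 0 0 1') | grep -E 'eef|rot'
python3 - <<'E'
from h import *
print(r.sense()["qpos"].round(2))
c=r.camera_params("wrist");im=cv2.cvtColor(r.grab_frame("wrist"),cv2.COLOR_RGB2BGR)
u=np.array([.83,.55]);v=np.array([-.55,.83]);C=np.array([517.2,-337.5])
for a,b in ((1,1),(1,-1),(-1,-1),(-1,1)): print(w2p(c,[*(C+38*a*u+17.5*b*v),5]).round(1))
cv2.imwrite("pics/w7.png",im)
E
```

```text
eef_pos: [486.4, -221.4, 166.3]
tcp_rot: [3.14, -0.002, -2.563]
eef_pos: [467.8, -374.4, 171.0]
tcp_rot: [-3.14, -0.002, -2.566]
eef_pos: [467.9, -367.0, 171.0]
tcp_rot: [3.14, -0.002, -2.562]
[-0.67  0.4   1.77 -0.    0.98 -2.82]
[[334.3 286.1]]
[[296.3 286.3]]
[[294.2 208. ]]
[[335.  207.8]]
```

View pics/w7.png

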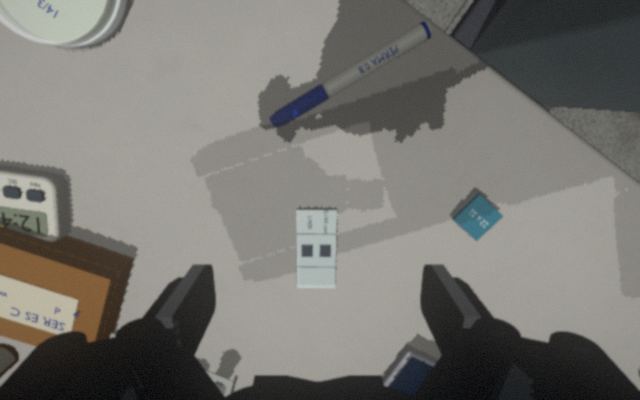

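```bash
python3 - <<'E'
from h import *
c=r.camera_params("wrist")
g=cv2.imread("pics/w7.png")[195:300,285:350]; m=(g.min(2)>168).astype(np.uint8)
m=cv2.morphologyEx(m,cv2.MORPH_CLOSE,np.ones((15,15))); n,l,st,ce=cv2.connectedComponentsWithStats(m); i=1+st[1:,4].argmax()
box=cv2.boxPoints(cv2.minAreaRect(np.argwhere(l==i)[:,::-1].astype(np.float32)))+[285,195];print(box.round())
w=p2w(c,box,5);C=w.mean(0);sd=np.linalg.norm(np.roll(w,-1,0)-w,axis=1);print(w.round(1).tolist(),C,sd)
e=(np.roll(w,-1,0)-w)[sd.argmax()];a=np.arctan2(e[1],e[0]);a=np.pi+(a%np.pi);print("yaw",a)
delta([*(C+20.5*np.array([np.cos(a),np.sin(a)])),31],a)
E
```

```text
[[297. 211.]
 [335. 211.]
 [335. 288.]
 [297. 288.]]
[[496.5, -369.6], [478.7, -342.4], [540.6, -300.5], [559.7, -329.8]] [ 518.87173375 -335.57837868] [32.52789885 74.78046998 34.91060707 74.7797527 ]
yaw 3.7355374420607155
pos [ 468.  -367.1  171.2] rot [ 3.140e+00 -2.000e-03 -2.562e+00] rotvec [ 0.001 -0.002 -0.014] shift(old axes) [-39.5  -1.9 140.2] shift(new axes) [-39.2  -2.4 140.2] F [ 0.4 -0.   0.2]
```

```bash
(python3 steer.py '0 0 -0.2 -0.013 -0.0008 0.028 0.55;0 0 0 -0.013 -0.0008 0.028 0.55;0 0 0 -0.013 -0.0008 0.028 0.55;0 0 0 0 0 0.028 0.55;0 0 0 0 0 0.029 0.55'
python3 steer.py '0 0 0 0 0 0 0.55;0 0 0 0 0 0 0.55;0 0 0 0 0 0 0.55;0 0 0 0 0 0 0.55') | grep -E 'eef|rot|force'; python3 - <<'E'
from h import *
C=np.array([518.9,-335.6]);a=3.7355
delta([*(C+20.5*np.array([np.cos(a),np.sin(a)])),22.7],a)
E
```

```text
eef_pos: [502.6, -347.6, 29.6]
tcp_rot: [-3.141, -0.001, -2.551]
contact_force: [0.1, -0.7, -0.1]
grasp_force: 0.0
eef_pos: [502.6, -349.5, 32.6]
tcp_rot: [-3.139, -0.0, -2.553]
contact_force: [0.5, -0.3, 0.8]
grasp_force: 0.0
pos [ 502.6 -349.5   32.6] rot [-3.139 -0.    -2.553] rotvec [-0.002 -0.    -0.006] shift(old axes) [-0.8  2.4  9.9] shift(new axes) [-0.8  2.4  9.9] F [ 0.5 -0.3  0.8]
```

```bash
(python3 steer.py '0 0 -0.12 0 0.0015 0.004 0.55;0 0 0 0 0 0.004 0.55;0 0 0 0 0 0.0015 0.55;0 0 0 0 0 0 0.55;0 0 0 0 0 0 0.55'
python3 steer.py '0 0 0 0 0 0 0.45;0 0 0 0 0 0 0.35;0 0 0 0 0 0 0.3;0 0 0 0 0 0 0.3;0 0 0 0 0 0 0.3' 30
python3 steer.py '0 0 0 0 0 0 0.3;0 0 0 0 0 0 0.3;0 0 0 0 0 0 0.3' 50) | grep -E 'eef|rot|force|open'
```

```text
eef_pos: [500.5, -347.6, 21.0]
tcp_rot: [3.141, -0.001, -2.548]
contact_force: [0.8, 0.0, -0.7]
opening: 0.548
grasp_force: 0.0
eef_pos: [501.0, -347.9, 21.4]
tcp_rot: [-3.141, -0.001, -2.547]
contact_force: [0.1, -0.1, 4.9]
opening: 0.394
grasp_force: 33.1
eef_pos: [501.0, -348.0, 21.5]
tcp_rot: [-3.141, -0.001, -2.547]
contact_force: [0.1, -0.7, 7.3]
opening: 0.383
grasp_force: 50.9
```

```bash
sed -i 's/CAR=np.array(\[621.7/CAR=np.array([623.0/' h.py
(python3 steer.py '0 0 0 0 0 -0.005 0.3;0 0 0 0 0 -0.015 0.3;0 0 0 0 0 -0.025 0.3;0 0 0 0 0 -0.025 0.3;0 0 0 0 0 -0.02 0.3' 80
python3 steer.py '0 0 2.4 0 0 0 0.3;0 0 2.4 0 0 0 0.3;0 0 2.4 0 0 0 0.3;0 0 2.4 0 0 0 0.3;0 0 0.76 0 0 0 0.3') | grep -E 'eef|rot|open|force'
python3 -c "
from h import *
p=lane(0,-86);p[2]=112;print(p)
delta(p,np.pi+.0758)"
```

```text
eef_pos: [500.6, -347.4, 112.2]
tcp_rot: [3.141, -0.001, -2.547]
contact_force: [-0.0, -0.0, -0.2]
opening: 0.372
grasp_force: 79.4
eef_pos: [500.3, -347.2, 110.8]
tcp_rot: [3.141, -0.002, -3.073]
contact_force: [-0.5, 0.1, 0.3]
opening: 0.372
grasp_force: 79.3
[530.2800203   41.12326774 112.        ]
pos [ 500.3 -347.2  110.8] rot [ 3.141e+00 -2.000e-03 -3.073e+00] rotvec [ 0.    -0.002 -0.007] shift(old axes) [-56.7 385.4  -1.2] shift(new axes) [-59.3 385.   -1.2] F [-0.5  0.1  0.3]
```

```bash
(python3 steer.py '0 0 -0.14 0 0.0385 0 0.3;0 0 0 0 0.0385 0 0.3;0 0 0 0 0.0385 0 0.3;0 0 0 0 0.0385 0 0.3;0 0 0 0 0.0385 0 0.3'
python3 steer.py '0 0 0 0 0.0385 0 0.3;0 0 0 -0.01 0.0385 0 0.3;0 0 0 -0.01 0.0385 0 0.3;0 0 0 -0.02 0.03 0 0.3;0 0 0 -0.019 0.03 0 0.3'
python3 steer.py '0 0 0 0 0.017 0.01 0.3;0 0 0 0 0 0.02 0.3;0 0 0 0 0 0.02 0.3;0 0 0 0 0 0 0.3;0 0 0 0 0 0 0.3'
python3 steer.py '0 0 0 0 0 0 0.3;0 0 0 0 0 0 0.3;0 0 0 0 0 0 0.3') | grep -E 'eef|rot'
python3 - <<'E'
from h import *
p=lane(0,-86);p[2]=38.5;delta(p,np.pi+.0758)
c=r.camera_params("wrist");s=r.sense();im=cv2.cvtColor(r.grab_frame("wrist"),cv2.COLOR_RGB2BGR)
cv2.imwrite("pics/w8.png",im)
m=(im[215:300,283:352].min(2)>165)
print([ (v, np.where(m[v-215])[0][[0,-1]]+283) for v in (250,) if m[v-215].any()], [int(np.argmax(m[:,u]))+215 for u in (20,35,50)])
v=int(np.argmax(m[:,35]))+215
d=p2w(c,[(318,v)],s["eef_pos"][2]-21.5+5)-s["eef_pos"][:2]; print(RC.inv().apply([*d[0],0]).round(1))
E
```

```text
eef_pos: [484.1, -154.0, 110.7]
tcp_rot: [3.142, -0.002, -3.059]
eef_pos: [528.8, 26.2, 110.8]
tcp_rot: [-3.141, -0.002, -3.058]
eef_pos: [526.5, 41.0, 60.0]
tcp_rot: [-3.141, -0.005, -3.058]
eef_pos: [528.4, 40.7, 61.8]
tcp_rot: [-3.141, 0.0, -3.059]
pos [528.4  40.7  61.8] rot [-3.141  0.    -3.059] rotvec [-0.     0.     0.007] shift(old axes) [-1.9  0.2 23.3] shift(new axes) [-1.9  0.2 23.3] F [ 0.3 -0.5 -0.5]
[(250, array([283, 351]))] [239, 240, 240]
[-16.1  -0.1   0. ]
```

```bash
(python3 steer.py '0 0 0.14 0 0.0002 0.01 0.3;0 0 0 0 0 0.008 0.3;0 0 0 0 0 0.0053 0.3;0 0 0 0 0 0 0.3;0 0 0 0 0 0 0.3'
python3 steer.py '0 0 0 -0.008 0 0 0.3;0 0 0 -0.008 0 0 0.3;0 0 0 -0.008 0 0 0.3;0 0 0 0 0 0 0.3;0 0 0 0 0 0 0.3'
python3 steer.py '0 0 0 -0.006 0 0 0.3;0 0 0 -0.006 0 0 0.3;0 0 0 -0.006 0 0 0.3;0 0 0 0 0 0 0.3;0 0 0 0 0 0 0.3'
python3 steer.py '0 0 0 -0.006 0 0 0.3;0 0 0 -0.006 0 0 0.3;0 0 0 -0.004 0 0 0.3;0 0 0 0 0 0 0.3;0 0 0 0 0 0 0.3') | grep -E 'eef|force|open'
python3 -c "
from h import *
p=lane(0,-21.8);p[2]=33.5;delta(p,np.pi+.0758)"
```

```text
eef_pos: [527.2, 41.1, 36.8]
contact_force: [0.5, 0.4, -0.1]
opening: 0.371
grasp_force: 79.5
eef_pos: [552.4, 43.1, 37.5]
contact_force: [0.4, -0.2, -0.2]
opening: 0.376
grasp_force: 79.5
eef_pos: [569.7, 44.4, 37.2]
contact_force: [-1.1, -0.3, -1.2]
opening: 0.37
grasp_force: 79.6
eef_pos: [586.3, 45.6, 37.5]
contact_force: [-0.4, -0.4, -1.9]
opening: 0.37
grasp_force: 79.6
pos [586.3  45.6  37.5] rot [-3.141 -0.    -3.066] rotvec [-0. -0.  0.] shift(old axes) [-8.  -0.3  4. ] shift(new axes) [-8.  -0.3  4. ] F [-0.4 -0.4 -1.9]
```

```bash
(python3 steer.py '0 0 0 -0.004 0 -0.0007 0.3;0 0 0 -0.004 0 0 0.3;0 0 0 0 0 0 0.3;0 0 0 0 0 0 0.3'
python3 steer.py '0 0 0 -0.001 0 0 0.3;0 0 0 0 0 0 0.3;0 0 0 0 0 0 0.3';python3 steer.py '0 0 0 -0.001 0 0 0.3;0 0 0 0 0 0 0.3;0 0 0 0 0 0 0.3') | grep -E 'eef|force|open'
```

```text
eef_pos: [594.0, 46.2, 38.2]
contact_force: [1.0, 0.3, -1.3]
opening: 0.374
grasp_force: 79.6
eef_pos: [594.4, 46.3, 38.0]
contact_force: [0.1, -0.7, -1.3]
opening: 0.369
grasp_force: 79.6
eef_pos: [595.5, 46.4, 38.0]
contact_force: [0.1, 1.2, -1.4]
opening: 0.368
grasp_force: 79.6
```

```bash
(python3 steer.py '0 0 0 -0.001 0 0 0.3;0 0 0 0 0 0 0.3;0 0 0 0 0 0 0.3';python3 steer.py '0 0 0 -0.001 0 0 0.3;0 0 0 0 0 0 0.3;0 0 0 0 0 0 0.3') | grep -E 'eef|force|open'
```

```text
eef_pos: [595.8, 46.3, 37.8]
contact_force: [-3.4, 0.3, -0.8]
opening: 0.37
grasp_force: 79.6
eef_pos: [595.9, 46.3, 37.5]
contact_force: [-5.7, -0.2, -0.3]
opening: 0.375
grasp_force: 79.7
```

```bash
(python3 steer.py '0 0 0 0.0034 0 0 0.3;0 0 0 0 0 0.002 0.3;0 0 0 0 0 0.002 0.3;0 0 0 0 0 0 0.3;0 0 0 0 0 0 0.3'
python3 steer.py '0 0 0 0 0 0.0007 0.3;0 0 0 0 0 0 0.3;0 0 0 0 0 0 0.3') | grep -E 'eef|force|open'
```

```text
eef_pos: [594.6, 46.3, 34.1]
contact_force: [0.2, -0.5, -2.0]
opening: 0.371
grasp_force: 79.6
eef_pos: [594.6, 46.3, 33.7]
contact_force: [-0.8, -0.3, 2.8]
opening: 0.374
grasp_force: 81.5
```

Contact with the floor; release, back away, and look.

```bash
(python3 steer.py '0 0 0 0 0 0.0005 0.3;0 0 0 0 0 0 0.3;0 0 0 0 0 0 0.38;0 0 0 0 0 0 0.45;0 0 0 0 0 0 0.5';python3 steer.py '0 0 0 0 0 0 0.5;0 0 0 0 0 0 0.5;0 0 0 0 0 -0.005 0.5;0 0 0 0 0 -0.015 0.5;0 0 0 0 0 -0.025 0.6' ;python3 steer.py '0 0 0 0.03 -0.01 -0.03 0.8;0 0 0 0.03 -0.01 -0.03 1;0 0 0 0.03 -0.01 -0.03 1;0 0 0 0.02 -0.01 0 1;0 0 0 0 0 0 1';python3 steer.py '0 0 0 0 0 0 1;0 0 0 0 0 0 1') | grep -E 'eef|force|open'
python3 - <<'E'
from h import *
c=r.camera_params("wrist");im=cv2.cvtColor(r.grab_frame("wrist"),cv2.COLOR_RGB2BGR)
for i in (0,1):
  for x in (-38,38): print(i,w2p(c,lane(i,x)+[0,0,17]).round())
t=cv2.cvtColor(r.grab_frame("top"),cv2.COLOR_RGB2BGR)
cv2.imwrite("pics/c9.png",cv2.resize(np.vstack([im[100:],cv2.resize(t[130:300,200:430],(640,473))]),(500,600)))
delta([622,-174.8,150],np.pi+.0758)
E
```

```text
eef_pos: [594.1, 46.2, 32.8]
contact_force: [0.5, 0.2, 0.1]
opening: 0.498
grasp_force: 0.0
eef_pos: [592.4, 46.1, 76.4]
contact_force: [-0.2, 0.3, 0.5]
opening: 0.597
grasp_force: 0.0
eef_pos: [488.4, -1.6, 165.7]
contact_force: [0.5, 0.1, -0.3]
opening: 1.004
grasp_force: 0.0
eef_pos: [492.2, -0.2, 164.2]
contact_force: [0.1, -0.3, -0.2]
opening: 1.0
grasp_force: 0.0
0 [[363. 291.]]
0 [[359. 363.]]
1 [[279. 291.]]
1 [[282. 363.]]
pos [492.2  -0.  163.7] rot [-3.141e+00 -2.000e-03 -3.065e+00] rotvec [-0.    -0.002  0.001] shift(old axes) [-116.1 -184.2   13.6] shift(new axes) [-116.2 -184.1   13.7] F [0.4 0.1 0.9]
```

View pics/c9.png

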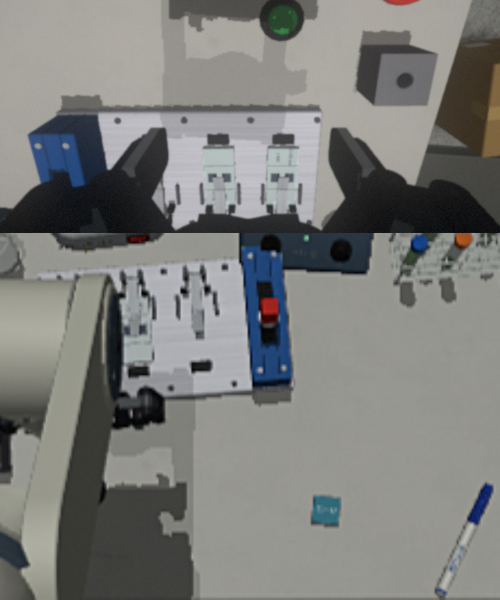

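```bash
(python3 steer.py '0 0 0 -0.02 -0.031 0 1;0 0 0 -0.02 -0.031 0 1;0 0 0 -0.02 -0.031 0 1;0 0 0 -0.02 -0.031 0 1;0 0 0 -0.02 -0.031 0 1';python3 steer.py '0 0 0 -0.016 -0.029 0 1;0 0 0 0 0 0 1;0 0 0 0 0 0 1;0 0 0 0 0 0 1;0 0 0 0 0 0 1') | grep -E 'eef|rot'
python3 - <<'E'
from h import *
delta([622,-174.9,105],np.pi+.0758)
c=r.camera_params("wrist");im=r.grab_frame("wrist")
m=((im[...,0]>110)&(im[...,1]<80)&(im[...,2]<80)).astype(np.uint8)
n,l,st,ce=cv2.connectedComponentsWithStats(m)
for i in range(1,n):
    if st[i][4]>150: print(st[i],p2w(c,ce[i],120).round(1))
E
```

```text
eef_pos: [604.4, -148.4, 162.9]
tcp_rot: [3.141, -0.002, -3.065]
eef_pos: [620.5, -173.8, 163.2]
tcp_rot: [3.141, -0.003, -3.065]
pos [ 620.5 -173.8  163.2] rot [ 3.141e+00 -3.000e-03 -3.065e+00] rotvec [ 0.001 -0.003  0.001] shift(old axes) [-1.6 -1.3 58.2] shift(new axes) [-1.4 -1.2 58.2] F [-0.2  0.8 -0.4]
[ 298  234   35   32 1039] [[ 621.  -175.1]]
```

```bash
(python3 steer.py '0 0 0 -0.001 -0.0012 0.015 1;0 0 0 0 0 0.015 1;0 0 0 0 0 0.015 1;0 0 0 0 0 0.0125 1;0 0 0 0 0 0 1';python3 steer.py '0 0 0 0 0 0 0.6;0 0 0 0 0 0 0.35;0 0 0 0 0 0 0.3;0 0 0 0 0 0 0.3;0 0 0 0 0 0 0.25' 25
python3 steer.py '0 0 0 0 0 0 0.1;0 0 0 0 0 0 0.1;0 0 0 0 0 0 0.1;0 0 0 0 0 0 0.1;0 0 0 0 0 0 0.1') | grep -E 'eef|rot|force|open'
```

```text
eef_pos: [620.4, -174.9, 104.0]
tcp_rot: [3.14, -0.005, -3.065]
contact_force: [-0.3, 0.2, -0.4]
opening: 1.001
grasp_force: 0.0
eef_pos: [622.6, -176.3, 107.2]
tcp_rot: [-3.141, -0.0, -3.066]
contact_force: [-0.2, 0.7, 0.4]
opening: 0.296
grasp_force: 0.0
eef_pos: [622.5, -176.3, 107.1]
tcp_rot: [-3.141, -0.001, -3.066]
contact_force: [-0.2, 0.0, 5.9]
opening: 0.204
grasp_force: 28.1
```

```bash
(python3 steer.py '0 0 0 0 0 0 0.1;0 0 0 0 0 -0.005 0.1;0 0 0 0 0 -0.01 0.1;0 0 0 0 0 -0.015 0.1;0 0 0 0 0 -0.015 0.1' 80
python3 steer.py '0 0 0 0 0 -0.02 0.1;0 0 0 0 0 -0.02 0.1;0 0 0 0 0 -0.004 0.1;0 0 0 0 0 0 0.1;0 0 0 0 0 0 0.1') | grep -E 'eef|rot|force|open'
python3 -c "
from h import *
delta([480.3,141,190],np.pi+.0755)"
```

```text
eef_pos: [621.8, -176.0, 152.0]
tcp_rot: [3.141, -0.002, -3.066]
contact_force: [0.3, -0.2, -0.0]
opening: 0.203
grasp_force: 77.9
eef_pos: [622.0, -176.0, 195.1]
tcp_rot: [-3.141, -0.002, -3.065]
contact_force: [0.5, -0.3, -1.1]
opening: 0.199
grasp_force: 77.9
pos [ 622.  -176.   195.1] rot [-3.141e+00 -2.000e-03 -3.065e+00] rotvec [-0.    -0.002  0.001] shift(old axes) [117.1 326.8   5.2] shift(new axes) [117.3 326.8   5.1] F [ 0.5 -0.3 -1.1]
```

```bash
(python3 steer.py '0 0 0 0.013 0.0363 0 0.1;0 0 0 0.013 0.0363 0 0.1;0 0 0 0.013 0.0363 0 0.1;0 0 0 0.013 0.0363 0 0.1;0 0 0 0.013 0.0363 0 0.1'
python3 steer.py '0 0 0 0.013 0.0363 0 0.1;0 0 0 0.013 0.0363 0 0.1;0 0 0 0.013 0.0363 0 0.1;0 0 0 0.013 0.0363 0.01 0.1;0 0 0 0 0 0.015 0.1'
python3 steer.py '0 0 0 0 0 0.01 0.1;0 0 0 0 0 0.006 0.1;0 0 0 0 0 0 0.1;0 0 0 0 0 0 0.1;0 0 0 0 0 0 0.1'
python3 steer.py '0 0 0 0 0 0 0.1;0 0 0 0 0 0 0.1;0 0 0 0 0 0 0.1') | grep -E 'eef|rot'
python3 - <<'E'
from h import *
delta([480.3,141,141],np.pi+.0755)
c=r.camera_params("wrist");im=cv2.cvtColor(r.grab_frame("wrist"),cv2.COLOR_RGB2BGR)
print(w2p(c,[480.3,141,45]))
cv2.imwrite("pics/w10.png",cv2.resize(im[120:320,220:420],(600,600)))
E
```

```text
eef_pos: [541.6, 1.2, 193.8]
tcp_rot: [-3.142, -0.004, -3.066]
eef_pos: [478.1, 145.4, 170.0]
tcp_rot: [3.14, -0.002, -3.062]
eef_pos: [481.3, 139.9, 154.7]
tcp_rot: [-3.141, -0.001, -3.067]
eef_pos: [481.1, 140.5, 154.9]
tcp_rot: [-3.141, -0.001, -3.066]
pos [481.1 140.5 154.9] rot [-3.141e+00 -1.000e-03 -3.066e+00] rotvec [-0.    -0.001 -0.   ] shift(old axes) [ 0.7  0.6 13.9] shift(new axes) [ 0.7  0.6 13.9] F [ 0.1  0.8 -0.6]
[[318.81544327 205.45917964]]
```

View pics/w10.png

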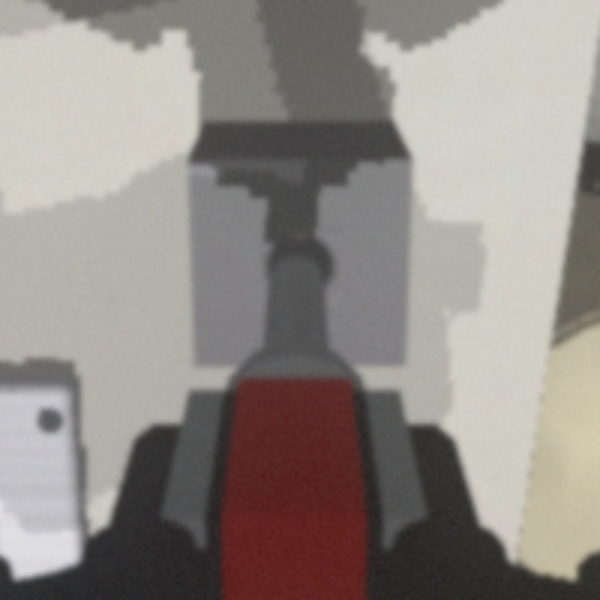

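```bash
(python3 steer.py '0 0 0 0.0007 0.0006 0.004 0.1;0 0 0 0 0 0.004 0.1;0 0 0 0 0 0.003 0.1;0 0 0 0 0 0 0.1;0 0 0 0 0 0 0.1';python3 steer.py '0 0 0 0 0 0.002 0.1;0 0 0 0 0 0.002 0.1;0 0 0 0 0 0.002 0.1;0 0 0 0 0 0 0.1;0 0 0 0 0 0 0.1') | grep -E 'eef|force'
```

```text
eef_pos: [479.7, 141.3, 143.1]
contact_force: [-0.5, -0.7, 0.2]
grasp_force: 78.2
eef_pos: [480.7, 141.4, 137.6]
contact_force: [4.2, -0.3, -3.1]
grasp_force: 78.2
```

```bash
(python3 steer.py '0 0 0 -0.0005 0 0.002 0.1;0 0 0 0 0 0.002 0.1;0 0 0 0 0 0 0.1;0 0 0 0 0 0 0.1';python3 steer.py '0 0 0 0 0 0.003 0.1;0 0 0 0 0 0.003 0.1;0 0 0 0 0 0.003 0.1;0 0 0 0 0 0 0.1;0 0 0 0 0 0 0.1') | grep -E 'eef|force'
```

```text
eef_pos: [480.8, 141.4, 133.5]
contact_force: [4.4, 0.4, -3.6]
grasp_force: 78.2
eef_pos: [480.8, 141.4, 124.1]
contact_force: [6.0, -0.0, -3.7]
grasp_force: 78.1
```

```bash
(python3 steer.py '0 0 0 -0.0008 0 0.004 0.1;0 0 0 0 0 0.004 0.1;0 0 0 0 0 0.004 0.1;0 0 0 0 0 0.004 0.1;0 0 0 0 0 0 0.1';python3 steer.py '0 0 0 0 0 0.004 0.1;0 0 0 0 0 0.004 0.1;0 0 0 0 0 0.003 0.1;0 0 0 0 0 0 0.1;0 0 0 0 0 0 0.1') | grep -E 'eef|force'
```

```text
eef_pos: [481.1, 141.4, 107.6]
contact_force: [6.1, 0.4, -3.4]
grasp_force: 78.0
eef_pos: [481.2, 141.4, 96.8]
contact_force: [6.0, 1.4, -4.3]
grasp_force: 78.0
```

```bash
(python3 steer.py '0 0 0 -0.0008 0 0.001 0.1;0 0 0 0 0 0.001 0.1;0 0 0 0 0 0 0.1;0 0 0 0 0 0 0.1';python3 steer.py '0 0 0 0 0 0.001 0.1;0 0 0 0 0 0 0.1;0 0 0 0 0 0 0.1') | grep -E 'eef|force'
```

```text
eef_pos: [481.5, 141.3, 95.2]
contact_force: [2.7, 0.7, -0.2]
grasp_force: 78.7
eef_pos: [481.8, 141.4, 95.1]
contact_force: [0.3, -0.3, 13.1]
grasp_force: 80.4
```

The manual's scale: shifts go in m and turns go in units of 0.05 rad. Converting my numbers, -20 mm is -0.02, -30 mm is -0.03.

```bash
(python3 steer.py '0 0 0 0 0 0 0.5;0 0 0 0 0 0 0.5;0 0 0 0 0 0 0.5;0 0 0 0 0 -0.02 0.6;0 0 0 0 0 -0.03 0.6' 60; python3 steer.py '0 0 0 0 0 -0.03 0.6;0 0 0 0.012 -0.036 0 0.3;0 0 0 0.012 -0.036 0 0;0 0 0 0.012 -0.036 0 0;0 0 0 0 0 0 0'; python3 steer.py '0 0 0 0 0 0 0;0 0 0 0 0 0 0;0 0 0 0 0 0 0') | grep -E 'eef|force|open'
python3 - <<'E'
from h import *
delta([440,25,100],np.pi+.0758)
def green(im):
    h=im.astype(int);m=((h[...,1]>h[...,0]+50)&(h[...,1]>h[...,2]+35)&(h[...,1]>80)).astype(np.uint8)
    n,l,st,ce=cv2.connectedComponentsWithStats(m);return [(st[i].tolist(),ce[i].round(1)) for i in range(1,n) if st[i][4]>80]
c=r.camera_params("wrist");im=r.grab_frame("wrist");g=green(im);print(g)
ct=r.camera_params("top");t=cv2.cvtColor(cv2.imread("pics/top0.png"),cv2.COLOR_BGR2RGB);gt=green(t);print(gt)
w4=cv2.cvtColor(cv2.imread("pics/w4.png"),cv2.COLOR_BGR2RGB);print(green(w4))
for z in (10,20,30): 
    for q in g: print(z,p2w(c,q[1],z),end=' ')
    for q in gt: 
        if abs(q[1][0]-240)<15: print("top",p2w(ct,q[1],z))
cv2.imwrite("pics/w11.png",cv2.cvtColor(im,cv2.COLOR_RGB2BGR))
E
```

```text
eef_pos: [479.3, 140.7, 142.3]
contact_force: [0.9, -0.2, -0.3]
opening: 0.599
grasp_force: 0.0
eef_pos: [451.5, 26.7, 174.1]
contact_force: [-0.2, -0.6, -0.3]
opening: 0.031
grasp_force: 0.0
eef_pos: [454.5, 31.8, 174.4]
contact_force: [-0.2, 0.1, -0.4]
opening: -0.003
grasp_force: 0.0
pos [454.5  31.8 174.4] rot [-3.142e+00 -2.000e-03 -3.065e+00] rotvec [-0.    -0.002  0.001] shift(old axes) [14.9 -5.6 74.5] shift(new axes) [15.  -5.6 74.4] F [-0.2  0.1 -0.4]
[([299, 154, 33, 32, 849], array([315. , 169.4]))]
[([334, 63, 25, 17, 295], array([346.6,  71. ])), ([233, 243, 11, 11, 95], array([238.1, 248. ]))]
[([295, 82, 36, 38, 1037], array([312.8, 100.4]))]
10 [[440.60253431  28.24327859]] top [[440.19700774  30.15451794]]
20 [[438.42618281  28.16235391]] top [[439.39082519  28.5245816 ]]
30 [[436.24983131  28.08142923]] top [[438.58464263  26.89464527]]
```

View pics/w11.png

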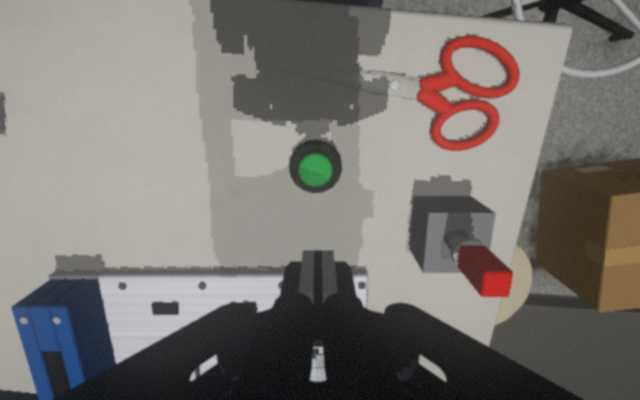

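```bash
(python3 steer.py '0 0 0 0.008 -0.0022 0.025 0;0 0 0 0.008 -0.0022 0.025 0;0 0 0 0 0 0.025 0;0 0 0 0 0 0.025 0;0 0 0 0 0 0 0' ; python3 steer.py '0 0 0 0 0 0 0;0 0 0 0 0 0 0;0 0 0 0 0 0.01 0;0 0 0 0 0 0.01 0;0 0 0 0 0 0 0') | grep -E 'eef|force'
```

```text
eef_pos: [436.1, 26.2, 71.2]
contact_force: [-1.8, -0.8, 0.6]
grasp_force: 0.0
eef_pos: [438.2, 25.4, 53.7]
contact_force: [-0.6, 0.3, -0.5]
grasp_force: 0.0
```

```bash
(python3 steer.py '0 0 0 -0.0005 0.0025 0.002 0;0 0 0 0 0 0.002 0;0 0 0 0 0 0.002 0;0 0 0 0 0 0 0' ; python3 steer.py '0 0 0 0 0 0.002 0;0 0 0 0 0 0.002 0;0 0 0 0 0 0 0' ) | grep -E 'eef|force'
```

```text
eef_pos: [438.8, 27.9, 48.4]
contact_force: [0.4, -0.7, 0.0]
grasp_force: 0.0
eef_pos: [438.8, 27.9, 44.4]
contact_force: [0.3, -0.2, 0.6]
grasp_force: 0.0
```

```bash
(python3 steer.py '0 0 0 0 0 0.002 0;0 0 0 0 0 0 0;0 0 0 0 0 0 0' ; python3 steer.py '0 0 0 0 0 0.002 0;0 0 0 0 0 0 0;0 0 0 0 0 0 0' ; python3 steer.py '0 0 0 0 0 0.002 0;0 0 0 0 0 0 0;0 0 0 0 0 0 0') | grep -E 'eef|contact'
```

```text
eef_pos: [438.9, 27.9, 42.6]
contact_force: [-1.5, -0.5, 1.7]
eef_pos: [439.0, 27.9, 40.6]
contact_force: [0.1, 0.3, 4.5]
eef_pos: [438.9, 27.9, 38.6]
contact_force: [-1.3, 0.2, 5.5]
```

```bash
(python3 steer.py '0 0 0 0 0 0.0015 0;0 0 0 0 0 0 0;0 0 0 0 0 0 0' ; python3 steer.py '0 0 0 0 0 0.001 0;0 0 0 0 0 0 0;0 0 0 0 0 0 0') | grep -E 'eef|contact'
```

```text
eef_pos: [439.0, 27.9, 37.8]
contact_force: [-3.3, -0.8, 18.2]
eef_pos: [439.1, 27.9, 37.5]
contact_force: [-7.9, -1.5, 33.0]
```

Bottomed. Lift away and check everything before handing in.

```bash
(python3 steer.py '0 0 0 0 0 -0.005 0;0 0 0 0 0 -0.02 0;0 0 0 0 0 -0.035 0;0 0 0 0 0 -0.04 0;0 0 0 0.036 0 -0.01 0';python3 steer.py '0 0 0 0.036 0 0 0;0 0 0 0.036 0 0 0;0 0 0 0 0 0 0;0 0 0 0 0 0 0;0 0 0 0 0 0 0') | grep -E 'eef|contact|clock'
python3 - <<'E'
from h import *
t=cv2.cvtColor(r.grab_frame("top"),cv2.COLOR_RGB2BGR)
cv2.imwrite("pics/t12.png",cv2.resize(t[130:305,170:430],None,fx=3,fy=3,interpolation=cv2.INTER_CUBIC))
E
```

```text
clock: 47.52
eef_pos: [411.6, 25.8, 151.5]
contact_force: [1.6, -0.0, 1.7]
clock: 47.93
eef_pos: [332.2, 19.8, 146.5]
contact_force: [0.4, -0.2, 0.3]
```

View pics/t12.png

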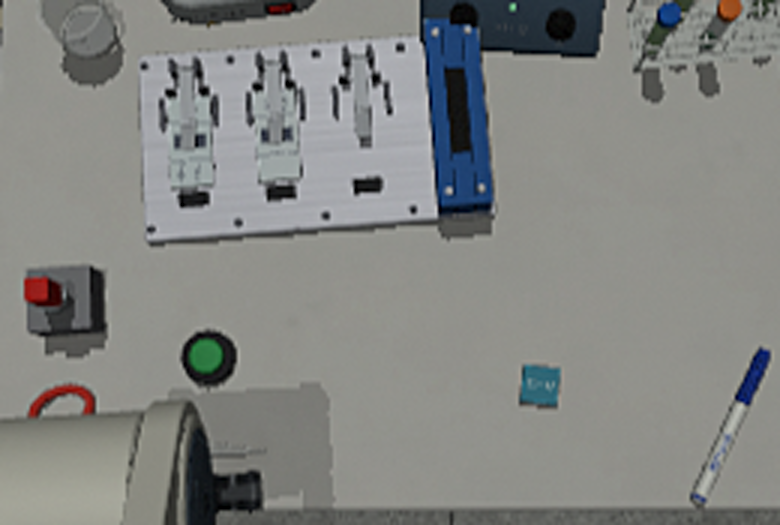

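Both chambers lie in lanes 0 and 1, just inside their sills. The pin stands in its block exactly as at the start, at (40,290). The button is up, and the box and marker have not moved.

```bash
python3 -c "
from rig import r
print(r.sign_off())"
```

```text
the job is handed in; nothing more can be done
None
```

The job is handed in at about 48 s on the robot clock: the carrier was locked, both chambers present were seated (lanes 0 and 1), the pin is back in its block, the button was pressed and released, and the cover slip box and marker are undisturbed; the sign-off returned no verdict.

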